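# Grease the shaker drive's bearing

### The job

Grease the pillow-block bearing of the shaker drive: pull the red dust cap off its tilted grease nipple and put the cap in the round steel parts dish. Then take the blue push-type grease gun out of its stand, press its coupler squarely onto the nipple until it snaps on, and keep pushing against the gun's spring until the red ring on its nozzle has gone into the barrel. Finish while holding it like that, gripped, square and pushed in (nothing is put down or let go at the end), and leave the orange tube rack, the timer and the media bottle where they stand.

Things in the scene. Friction and masses are not known exactly. Their poses are not given: they have to be found in the camera images.
- drive: Shaker drive, fixed: base plate 140 x 235 mm, top 12 mm high; on it, along the drive's y, a dark motor (+y end, 86 mm high), a coupling, a green pillow-block bearing (32 mm thick, round top 82 mm high, middle 45 mm to -y of the plate's centre) and a dark crank disc (-y end, 75 mm high). Origin: centre of the plate's underside; z up; -x is its front, facing the robot, to which the nipple leans.
- nipple: Steel grease nipple on the bearing's upper front, fixed to the drive: leans 25 degrees from upright toward the drive's front (-x). Origin: its foot on the housing, 78 mm above the worktop; its z axis points outward along the nipple. Along z: hexagon 15.6 mm wide up to 7 mm, neck 6.4 mm thick, then a ball head 11 mm across, centred at 21.5 mm; the very end is at 27 mm.
- nipple_tip (a point): The outer end of the nipple's ball head (27 mm along the nipple's axis), z along the nipple's axis.
- cap_centre (a point): Red plastic dust cap, a sleeve closed at its outer end, 17.6 mm across (19.6 mm at its lower rim), 28.5 mm long, 15 g; sits loosely over the nipple, on its hexagon, and comes off straight along the nipple's axis after 21 mm. Point: its centre, half-way along, 21 mm from the nipple's foot at the start; z along the cap's axis to the closed end.
- dish: Round flat-bottomed stainless parts dish, fixed, 125 mm across the rim, 17 mm high, inner floor 105 mm wide and 3 mm above the worktop. Origin: centre of its underside.
- stand: Bench stand of the grease gun, fixed: dark round foot 90 mm across, 12 mm high, and an upright steel tube 40 mm across, open at the top, 80 mm high. Origin: centre of its underside. It stands in one of two places, the dish in the other.
- gun_grip (a point): Blue push-type grease gun, 129 mm long, 0.27 kg, upright in its stand, coupler down; lift it 70 mm to clear the tube. Point: centre of its blue grip (24 mm across, 48 mm long); z up the gun, away from the coupler. Along z from here: black end cap 28 mm across, +22 to +35 mm; black hand flange 38 mm across, -28 to -24 mm, resting on the tube; barrel 27 mm across to -46 mm; nozzle; coupler end -94 mm.
- coupler_mouth (a point): Centre of the coupler's open end, 94 mm below gun_grip with the nozzle out; z as the gun. Coupler 22 mm across, 26 mm long. The mouth is a cone 17 mm wide that narrows to a 13 mm bore at 4 mm depth; four spring jaws at 5 mm leave 8 mm and snap behind the nipple's ball head at about 6 to 11 N; the bore is 15.7 mm deep. Fully on, the mouth is 11.3 mm from the nipple's foot.
- coupler_seat (a point): Floor of the coupler's bore, on its axis, 15.7 mm in from the mouth; meets the nipple's tip when the coupler is snapped on.
- nozzle (a joint): How far the nozzle (11 mm thick, with the red ring) is pushed into the barrel, m: 0 out (start), 0.015 at its stop; the ring is out of sight from 0.009. Its spring starts to give at 9 N and needs 13 N at 0.009, 16 N at the stop.
- tube_rack: Orange tube rack, 70 x 132 x 49 mm, loose, a bystander. Origin: centre of its underside.
- timer: White digital timer, 60 x 66 x 18 mm, loose, a bystander. Origin: centre of its underside.
- media_bottle: Square white-capped media bottle, 56 x 56 x 114 mm, loose, a bystander. Origin: centre of its underside.

How it is judged:
By the outcome, as a careful person would: the job done as asked, in the order asked, and still so for the second after the job is handed in, while the arm keeps its last pose, push and grip.
It also fails if it takes over 67 s, if anything falls off the work surface, if the arm or the gripper's body presses on something with over 40 N, if the wrist force passes 120 N, or if a joint passes its speed limit or range.

### The arm

A 6-joint arm with a two-finger parallel gripper is mounted at the origin on a cart in front of the work surface, level with it; the furniture and walls round the work are solid. World frame = base frame: x ahead of the robot, y to its left, z up, the work surface at z = 0. Lengths are in m, angles in rad, forces in N, time in s.
With the tool pointing down it reaches from about 0.35 to 0.975 m from the base axis. Payload 4.9 kg.
Tool frame: the origin (TCP) lies midway between the tips of the shut fingers; the grasp point (between the pads) lies 19 mm behind it; z points along the fingers, y is the line along which they close (so a half turn about z gives the same grasp; the last joint's range is limited). The gripper opens to 85 mm and grips with 20 to 120 N. Pads are 22 mm wide; open, the fingers measure 114 mm over their backs; the gripper's body (76 mm by 85 mm) begins 54 mm behind the grasp point. The pads swing forward as they close: fully open they stand 13 mm farther back than shut.
Start: joints at [-1.417, 0.053, 1.613, -0, 1.476, -0.119], TCP at [0.168, -0.602, 0.2] pointing down, gripper open.
Joint ranges: [-3.01, 3.01], [-1.01, 2.22], [0.06, 2.58], [-1.02, 4.17], [0.09, 2.62], [-3.14, 3.14]. Speed limits (rad/s): [2.57, 2.57, 3.14, 3.14, 3.14, 3.14].

### API

Orientations are given as a rotation vector (axis times angle).
In Python, from station import ctrl gives the robot as it stands. The module is installed in compiled form; this text tells all that it offers.
- The arm moves only by the shell command python3 -m handwheel 'ROWS' [OPENING] [FORCE]. ROWS is JSON, a list of rows, each a list of 2 entries, a list of its own where there are three numbers: the shift along the tool's x, y, z in cm, then the turn, a rotation vector about the tool's x, y, z in rad. In form: [[[tx, ty, tz], [ax, ay, az]], ...]. A call has 1 to 5 rows; each row is the pose to reach, as a shift and turn from the pose commanded when the call began, along the tool's axes at that moment; what a row does not reach only later rows make up. A row lasts 1/8 s, in which the tool goes at most 62.5 mm and 10.7 degrees, less where a joint would pass 70% of its speed; a pose out of reach is approached as far as the arm can. A call with a gripper value outside its range is refused whole. OPENING is the gripper's target within -1 to 1 (shut at 1, half-way at 0, fully open at -1), set as the call begins (- or left out, the last holds). The fingers move at their own pace and stop on an object; FORCE is the grip in N (left out, the last holds). Time passes only in rows, so rows that repeat a pose let the fingers close. It gives the time, the measured TCP pose, the force, the opening and the grip force at its end, in the units of the state.
- ctrl.get_obs(): the state, without advancing time (a new reading comes with each control period).
- ctrl.get_image(name): name is "scene" or "side" or "wrist"; returns the picture (420x560x3 uint8, blue, green, red); there is no depth.
- ctrl.calibration(name): a dict with "fx", "fy", "cx", "cy" (pixels), "k1" (the pictures are not rectified: a ray, as slopes to the right and down, at radius r is drawn at 1 + k1 r^2 times it, then the intrinsics apply), "R" (3x3) and "t" (3): a world point X has camera coordinates R X + t. Camera axes: x right, y down, z forward; pixel columns grow to the right and rows downward; lengths in m; the calibration is good to about 2 mm. A picture is of the moment at which its call begins: read the wrist's pose just before it. calibration takes no time and is no camera call; for the wrist camera it gives the pose at the moment of the call.
- ctrl.finish_job(): hands the job in; it is judged then, once.
Trained networks look in the newest picture that a camera, given by its name, has taken for a name from the list of things; names that differ only in an ending like _2 or _b are one class to them, and where a whole thing is asked for, a point or a joint stands for the part that bears it (a point fixed in the world has none). Each returns a list of dicts, best first, with "score" (0 to 1); they miss things now and then, are a little off and sometimes report something else, mostly with a low value. They report only what shows in the picture. A call takes as long as a camera call.
- ctrl.look_for(camera, query): "position" ([column, row] in pixels, amid what is visible of it).
- ctrl.landmark_of(camera, query): "position" ([column, row] in pixels: a listed point, or the origin of a listed thing).
The state is a dict: "t": time; "q": joint angles; "dq": joint speeds; "effort": joint torques, N m; "tool_pos": TCP position; "tool_rot": TCP orientation; "contact_force": force on the tool from outside, world axes, zero at the start; "wrist_torque": the same for the moment, N m; "opening": finger opening in m; "grip_force": force on a finger pad.
Only numpy, scipy, OpenCV 4.12 (cv2) and the standard library are available. Lean on these libraries where they do the work, as an engineer would, in place of code of your own. Each camera call takes 0.05 s, during which the arm holds its last target. There are 200 camera calls.

## Working session

There is one attempt and no reset: what is moved stays moved. The work goes in short steps, Python scripts to look and compute and a shell command to move; the robot and the scene stay as the last step left them, time stands still between calls to the robot, and variables do not carry over. Pictures are saved under pics/ and viewed, at most 10 in all, crops included, and the job is handed in when it is done.

```bash
mkdir -p pics; cat > h.py <<'E'
import numpy as np, cv2
from scipy.spatial.transform import Rotation as R
from station import ctrl
def ray(c,uv,cal=None):
    k=cal or ctrl.calibration(c)
    x=np.array([(uv[0]-k['cx'])/k['fx'],(uv[1]-k['cy'])/k['fy']]);u=x.copy()
    for _ in range(20): u=x/(1+k['k1']*(u@u))
    Rm=np.array(k['R']);t=np.array(k['t'])
    d=Rm.T@np.array([u[0],u[1],1]);return -Rm.T@t,d/np.linalg.norm(d)
def atz(c,uv,z,cal=None):
    o,d=ray(c,uv,cal);return o+d*(z-o[2])/d[2]
def tri(rays):
    A=sum(np.eye(3)-np.outer(d,d) for o,d in rays);b=sum((np.eye(3)-np.outer(d,d))@o for o,d in rays)
    X=np.linalg.solve(A,b);return X,[np.linalg.norm((np.eye(3)-np.outer(d,d))@(X-o))*1000 for o,d in rays]
def proj(c,X,cal=None):
    k=cal or ctrl.calibration(c);p=np.array(k['R'])@X+np.array(k['t']);u=p[:2]/p[2];u=u*(1+k['k1']*(u@u))
    return np.array([k['fx']*u[0]+k['cx'],k['fy']*u[1]+k['cy']])
def goal(pos,Rg):
    """shift (cm) and turn for a goal TCP pose in present tool axes"""
    s=ctrl.get_obs();R0=R.from_rotvec(s['tool_rot'])
    sh=R0.inv().apply(np.array(pos)-s['tool_pos'])*100; tn=(R0.inv()*Rg).as_rotvec()
    print('shift',sh.round(2),'turn',tn.round(3),'deg',np.degrees(np.linalg.norm(tn)).round(1))
E
cat > a.py <<'E'
from h import *
np.set_printoptions(precision=4,suppress=True)
s=ctrl.get_obs();print(s['t'],s['tool_pos'],R.from_rotvec(s['tool_rot']).as_matrix())
ims=[]
for c in ['scene','side','wrist']:
    im=ctrl.get_image(c);cv2.imwrite(f'pics/{c}0.png',im)
    print(c,ctrl.calibration(c)['R'],ctrl.calibration(c)['t'])
    if c=='wrist':continue
    for q in ['drive','nipple','nipple_tip','cap_centre','dish','stand','gun_grip','coupler_mouth','tube_rack','timer','media_bottle']:
        r=ctrl.landmark_of(c,q);print(c,q,[(np.round(x['position'],1).tolist(),round(x['score'],2)) for x in r[:2]])
E
python3 a.py
```

```text
0.0 [ 0.1683 -0.6012  0.1986] [[ 0.963   0.2694 -0.0003]
 [ 0.2694 -0.963   0.0021]
 [ 0.0002 -0.0021 -1.    ]]
scene [[-0.8144 -0.5802 -0.0029]
 [-0.2362  0.3361 -0.9117]
 [ 0.53   -0.7419 -0.4108]] [0.3598 0.2782 0.7822]
scene drive [([191.3, 264.9], 0.78), ([355.3, 224.8], 0.69)]
scene nipple []
scene nipple_tip [([215.0, 224.4], 0.38)]
scene cap_centre [([212.2, 226.2], 0.59)]
scene dish [([356.3, 225.1], 0.42), ([214.3, 223.7], 0.3)]
scene stand []
scene gun_grip [([331.2, 208.0], 0.78)]
scene coupler_mouth []
scene tube_rack [([214.6, 221.3], 0.77)]
scene timer [([265.4, 313.4], 0.95)]
scene media_bottle []
side [[-0.9778 -0.2083  0.0239]
 [-0.1421  0.5746 -0.806 ]
 [ 0.1542 -0.7915 -0.5914]] [0.5338 0.2899 0.9733]
side drive [([234.5, 298.0], 0.97), ([332.5, 334.8], 0.25)]
side nipple []
side nipple_tip [([253.1, 263.8], 0.49)]
side cap_centre [([252.3, 265.8], 0.41)]
side dish [([339.0, 214.9], 0.8)]
side stand [([333.8, 244.6], 0.83)]
side gun_grip [([340.9, 215.7], 0.48)]
side coupler_mouth [([216.7, 238.9], 0.53)]
side tube_rack [([216.9, 240.9], 0.68)]
side timer [([334.2, 332.8], 0.9)]
side media_bottle [([353.6, 195.7], 0.58)]
wrist [[ 0.2691 -0.9631  0.0006]
 [-0.9306 -0.2599  0.2578]
 [-0.2482 -0.07   -0.9662]] [-0.6236 -0.032   0.3782]
```

```bash
python3 -c "
import cv2,numpy as np
a=cv2.imread('pics/scene0.png');b=cv2.imread('pics/side0.png')
m=np.hstack([cv2.resize(a,(400,300)),cv2.resize(b,(400,300))]);
c=np.hstack([cv2.resize(a[150:350,150:417],(400,300),interpolation=3),cv2.resize(b[150:350,150:417],(400,300),interpolation=3)])
cv2.imwrite('pics/m0.png',np.vstack([m,c]))"
```

```text
(no output)
```

View pics/m0.png

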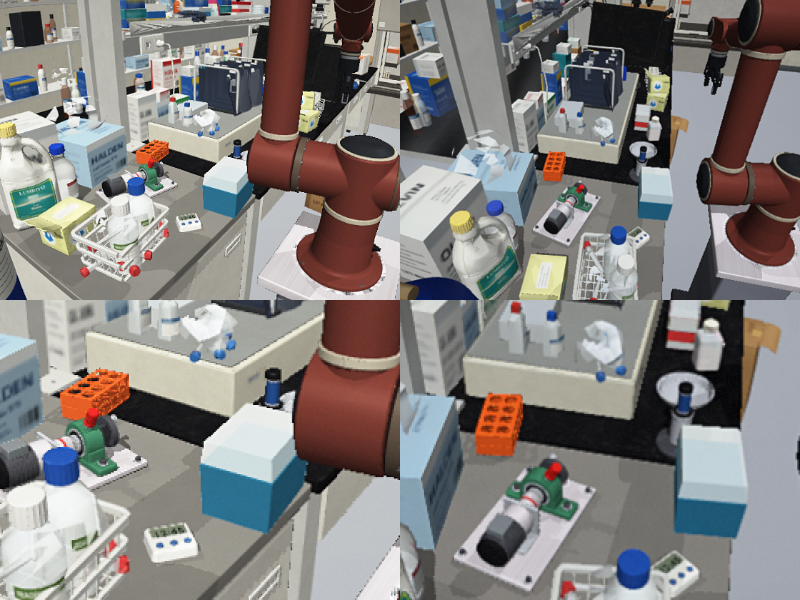

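The view shows the red cap at scene (212,227) and side (253,264), and the gun at scene (332,209) and side (340,215) with the dish just behind it. The networks agree with these positions. A cyan box stands between the robot and the stand.

```bash
cat > b.py <<'E'
from h import *
np.set_printoptions(precision=4,suppress=True)
print('cap',tri([ray('scene',[212.2,226.2]),ray('side',[252.3,265.8])]))
print('tip',tri([ray('scene',[215,224.4]),ray('side',[253.1,263.8])]))
print('grip',tri([ray('scene',[331.2,208]),ray('side',[340.9,215.7])]))
print('dish',atz('side',[339,214.9],0),'stand',atz('side',[333.8,244.6],0))
print('drive',atz('scene',[191.3,264.9],0),atz('side',[234.5,298],0))
print('rack',atz('scene',[214.6,221.3],0),atz('side',[216.9,240.9],0),'timer',atz('scene',[265.4,313.4],0),atz('side',[334.2,332.8],0))
# cyan box corners in side crop (montage) 
f=lambda x,y:[150+(x-400)/1.498,150+(y-300)/1.5]
for n,p,z in [('box bl',(674,530),0),('box br',(742,537),0),('platform front l',(465,372),0.0),('plat r',(630,418),0)]: print(n,atz('side',f(*p),z))
for n,p in [('pl right',(597,490)),('pl front',(533,590)),('pl left',(456,558)),('pl back',(520,462))]: print(n,atz('side',f(*p),.012))
for c in ['scene','side']:
    k=ctrl.calibration(c);print(c,-np.array(k['R']).T@k['t'])
E
python3 b.py
```

```text
cap (array([0.6093, 0.0091, 0.0979]), [np.float64(3.8755465252817394), np.float64(3.8755465252817682)])
tip (array([0.6089, 0.0009, 0.0984]), [np.float64(4.971523013032784), np.float64(4.971523013032758)])
grip (array([ 0.4176, -0.2151,  0.1155]), [np.float64(1.5427066209908287), np.float64(1.5427066209908107)])
dish [ 0.4242 -0.3785  0.    ] stand [ 0.4258 -0.2268  0.    ]
drive [0.6493 0.0445 0.    ] [ 0.651   0.0399 -0.    ]
rack [ 0.7638 -0.1663  0.    ] [ 0.7665 -0.1615  0.    ] timer [0.3935 0.0924 0.    ] [ 0.3925  0.0895 -0.    ]
box bl [ 0.4049  0.0002 -0.    ]
box br [ 0.292  -0.0105  0.    ]
platform front l [ 0.9167 -0.3558  0.    ]
plat r [ 0.5253 -0.2802  0.    ]
pl right [ 0.548  -0.0498  0.012 ]
pl front [0.5992 0.1761 0.012 ]
pl left [0.7333 0.1468 0.012 ]
pl back [ 0.7018 -0.0874  0.012 ]
scene [-0.0558  0.6956  0.576 ]
side [0.4131 0.715  0.7965]
```

```bash
cat >> h.py <<'E'
def nip(psi_deg):
    p=np.radians(psi_deg);xd=np.array([np.cos(p),np.sin(p),0]);yd=np.array([-np.sin(p),np.cos(p),0])
    a=np.radians(25);n=np.cos(a)*np.array([0,0,1])-np.sin(a)*xd
    return n,R.from_matrix(np.c_[np.cross(-yd,-n),-yd,-n])
E
python3 -c "
from h import *
n,Rg=nip(-11)
goal(np.array([.609,.005,.098])+.15*n,Rg)"
```

```text
shift [ 53.11 -49.41  -3.4 ] turn [-0.101  0.428  0.457] deg 36.4
```

```bash
python3 -m handwheel '[[[0,0,-6],[0,0,0]],[[0,0,-12],[0,0,0]],[[4,-3,-14],[0,0,0]],[[8,-7,-14],[0,0,0]],[[12,-11,-14],[0,0,0]]]' -1 40
```

```text
t: 1.88
tool_pos: [0.255, -0.4624, 0.3405]
tool_rot: [3.111, 0.426, 0.001]
contact_force: [0.1, -0.1, 0.0]
opening: 0.0853
grip_force: 0.0
```

```bash
python3 -m handwheel '[[[4,-4,0],[0,0.0,0]],[[8,-8,0],[-0.02,0.1,0.1]],[[12,-12,0],[-0.04,0.2,0.2]],[[16,-16,0],[-0.06,0.3,0.3]],[[20,-20,0],[-0.08,0.38,0.4]]]' && python3 -c "
from h import *
n,Rg=nip(-11)
goal(np.array([.609,.005,.098])+.15*n,Rg)"
```

```text
t: 2.5
tool_pos: [0.3934, -0.216, 0.3402]
tool_rot: [3.048, -0.21, 0.601]
contact_force: [0.3, 0.1, 1.1]
opening: 0.0855
grip_force: 0.0
shift [  7.07 -25.2   14.36] turn [-0.021  0.047  0.05 ] deg 4.1
```

```bash
python3 -m handwheel '[[[1.5,-5,2],[0,0.0,0]],[[3,-10,4],[0,0,0]],[[5,-16,8],[-0.02,0.04,0.04]],[[6.5,-22,12],[-0.02,0.04,0.04]],[[7,-25,14],[-0.02,0.04,0.05]]]' && cat > w.py <<'E'
import sys
from h import *
np.set_printoptions(precision=4,suppress=True)
n=sys.argv[1]
cals={}
for c in ['wrist','scene','side']:
    k=ctrl.calibration(c);im=ctrl.get_image(c);cv2.imwrite(f'pics/{c}{n}.png',im);cals[c]=k
    for q in sys.argv[2:]:
        r=ctrl.landmark_of(c,q);print(c,q,[(np.round(x['position'],1).tolist(),round(x['score'],2)) for x in r[:2]])
k=cals['wrist'];print({a:np.array(b).tolist() for a,b in k.items()})
E
python3 w.py 1 cap_centre nipple_tip drive nipple
```

```text
t: 3.12
tool_pos: [0.5433, 0.0172, 0.2359]
tool_rot: [3.019, -0.281, 0.655]
contact_force: [0.2, 0.1, 0.4]
opening: 0.0855
grip_force: 0.0
wrist cap_centre [([273.1, 178.7], 0.9), ([541.1, 320.6], 0.61)]
wrist nipple_tip []
wrist drive [([241.7, 175.4], 0.79)]
wrist nipple []
scene cap_centre [([210.3, 227.6], 0.39), ([332.5, 207.6], 0.22)]
scene nipple_tip [([216.3, 222.1], 0.57)]
scene drive [([191.2, 265.7], 0.6)]
scene nipple []
side cap_centre [([252.1, 266.7], 0.61)]
side nipple_tip [([333.4, 241.9], 0.64)]
side drive [([237.4, 299.0], 0.88)]
side nipple []
{'fx': 305.40771263015347, 'fy': 305.40771263015347, 'cx': 276.3139149410678, 'cy': 202.944210362996, 'k1': 0.016709903826214043, 'R': [[-0.18469721886536197, -0.9827950734112305, 0.000883754500026333], [-0.9691309765281666, 0.1819797417071566, -0.16633858224044262], [0.16331591372846832, -0.03157874739143868, -0.986068301405245]], 't': [0.11887605240681656, 0.581238727383376, 0.3294725396249673]}
```

View pics/wrist1.png

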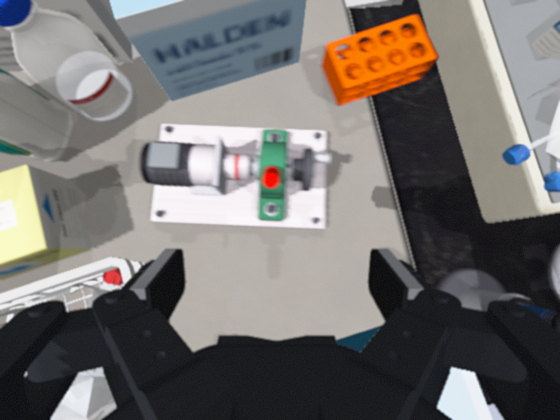

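```bash
cat > c.py <<'E'
from h import *
np.set_printoptions(precision=4,suppress=True)
rs=[ray('scene',[210.3,227.6]),ray('side',[252.1,266.7]),ray('wrist',[273.1,178.7])]
print(tri(rs),tri([rs[1],rs[2]]),tri([rs[0],rs[2]]),atz('wrist',[273.1,178.7],.097))
print('drive',atz('wrist',[241.7,175.4],0))
E
python3 c.py
```

```text
(array([0.6124, 0.0082, 0.0932]), [np.float64(2.746231142415619), np.float64(3.4623533594148705), np.float64(1.5444712078461629)]) (array([0.6132, 0.0064, 0.0869]), [np.float64(0.6860727483821458), np.float64(0.6860727483822763)]) (array([0.6124, 0.0073, 0.0957]), [np.float64(0.9126936950245358), np.float64(0.9126936950246046)]) [0.6114 0.0068 0.097 ]
drive [0.6484 0.0462 0.    ]
```

The wrist view shows the plate with corners near (163,124), (328,128), (327,228) and (151,223), the cap on the bearing at (271,179), and the open fingers at the lower edge. I'll get the yaw from the plate's corners.

```bash
cat > d.py <<'E'
from h import *
np.set_printoptions(precision=4,suppress=True)
im=cv2.imread('pics/wrist1.png')
C=np.float32([[160,124],[328,128],[327,228],[151,223]]).reshape(-1,1,2)
C=cv2.cornerSubPix(cv2.cvtColor(im,6),C,(4,4),(-1,-1),(3,50,.01)).reshape(-1,2);print(C)
P=np.array([atz('wrist',c,.012) for c in C])[:,:2];print(P, 'centre',P.mean(0))
for a,b,o in [(1,0,90),(2,3,90),(2,1,0),(3,0,0)]:
    v=P[b]-P[a];print(np.linalg.norm(v),np.degrees(np.arctan2(v[1],v[0]))-o)
h=cv2.cvtColor(im,cv2.COLOR_BGR2HSV);m=(((h[...,0]<8)|(h[...,0]>172))&(h[...,1]>190)&(h[...,2]>120))[150:210,250:300]
y,x=np.nonzero(m);print('red',x.mean()+250,y.mean()+150,x.min()+250,x.max()+250,y.min()+150,y.max()+150)
E
python3 d.py
```

```text
[[160.     124.    ]
 [326.0846 131.4201]
 [324.6561 227.8308]
 [149.9185 220.0162]]
[[ 0.7404  0.1464]
 [ 0.6859 -0.0827]
 [ 0.5529 -0.0518]
 [ 0.6071  0.1768]] centre [0.6466 0.0472]
0.23542276386084093 -13.372422005600114
0.234972937091148 -13.326326872526053
0.13655363677866772 -13.068370607936131
0.13674579688347854 -12.88028630140307
red 270.9792531120332 177.1908713692946 264 278 167 187
```

```bash
python3 -c "
from h import *
n,Rg=nip(-13.2);c=np.array([.612,.008,.097])
goal(c+.044*n,Rg);goal(c-.016*n,Rg)"
```

```text
shift [ 0.51 -0.74 11.16] turn [-0.018  0.01   0.039] deg 2.5
shift [ 0.57 -0.63 17.16] turn [-0.018  0.01   0.039] deg 2.5
```

```bash
python3 -m handwheel '[[[0.25,-0.35,3],[-0.018,0.01,0.039]],[[0.5,-0.7,7],[-0.018,0.01,0.039]],[[0.5,-0.7,10],[-0.018,0.01,0.039]],[[0.5,-0.7,11.2],[-0.018,0.01,0.039]],[[0.5,-0.7,11.2],[-0.018,0.01,0.039]]]' 0 && python3 w.py 2 cap_centre && python3 -c "
from h import *
n,Rg=nip(-13.2);c=np.array([.612,.008,.097])
print(proj('wrist',c),proj('wrist',c+.01425*n),proj('wrist',c-.01425*n))
goal(c-.016*n,Rg)"
```

```text
t: 4.5
tool_pos: [0.5935, 0.0123, 0.1355]
tool_rot: [3.0, -0.346, 0.662]
contact_force: [-0.2, 0.4, 0.3]
opening: 0.0428
grip_force: 0.0
wrist cap_centre [([277.0, 210.0], 0.96)]
scene cap_centre [([210.7, 229.8], 0.5)]
side cap_centre [([253.7, 263.9], 0.43)]
{'fx': 305.40771263015347, 'fy': 305.40771263015347, 'cx': 276.3139149410678, 'cy': 202.944210362996, 'k1': 0.016709903826214043, 'R': [[-0.22789773878901873, -0.9736843249561584, 0.0012066439093709814], [-0.9590558133025756, 0.22425947393027557, -0.172972932342181], [0.1681504315349469, -0.04057737900835733, -0.9849258391815218]], 't': [0.14893134430108323, 0.6083723772446649, 0.219187946197705]}
[279.1459627  213.40125991] [279.33225276 219.26244486] [278.98090892 208.20741546]
shift [-0.09  0.02  6.06] turn [-0.    -0.002  0.001] deg 0.1
```

View pics/wrist2.png

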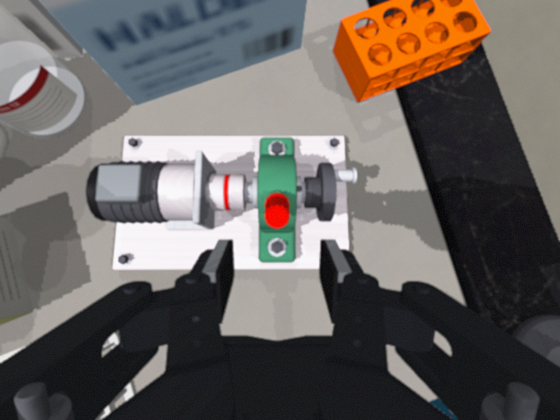

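The cap shows at (277,210), about 2 mm beyond my estimate. I'll correct for that and descend.

```bash
python3 -c "
from h import *
n,Rg=nip(-13.2);print(atz('wrist',[277,210],.097))
c=atz('wrist',[277,210],.097)
goal(c-.015*n,Rg)"
```

```text
[0.61486997 0.00897564 0.097     ]
shift [ 0.14 -0.14  6.07] turn [-0.    -0.002  0.001] deg 0.1
```

```bash
python3 -m handwheel '[[[0.1,-0.15,2],[0,0,0]],[[0.1,-0.15,4],[0,0,0]],[[0.1,-0.15,5.5],[0,0,0]],[[0.1,-0.15,6],[0,0,0]],[[0.1,-0.15,6],[0,0,0]]]' && python3 -m handwheel '[[[0,0,0],[0,0,0]],[[0,0,0],[0,0,0]],[[0,0,0],[0,0,0]],[[0,0,0],[0,0,0]],[[0,0,0],[0,0,0]]]' 1 25
```

```text
t: 5.42
tool_pos: [0.6197, 0.0078, 0.0822]
tool_rot: [3.0, -0.345, 0.664]
contact_force: [0.3, -0.5, -1.0]
opening: 0.0423
grip_force: 0.0
t: 6.05
tool_pos: [0.6199, 0.0078, 0.0825]
tool_rot: [2.999, -0.345, 0.665]
contact_force: [0.2, 0.4, 1.4]
opening: 0.0
grip_force: 0.5
```

```bash
python3 w.py 3 cap_centre|head -3; python3 -c "
import cv2,numpy as np
a=cv2.imread('pics/wrist3.png');b=cv2.imread('pics/side3.png');c=cv2.imread('pics/scene3.png')
f=lambda i,x,y,w,h:cv2.resize(i[y:y+h,x:x+w],(400,300),interpolation=3)
cv2.imwrite('pics/m3.png',np.vstack([np.hstack([f(a,0,0,560,420),f(a,200,150,160,120)]),np.hstack([f(c,150,170,120,90),f(b,190,210,120,90)])]))"
```

```text
wrist cap_centre [([279.0, 244.8], 0.83)]
scene cap_centre [([211.8, 226.7], 0.54)]
side cap_centre [([341.3, 216.0], 0.71), ([252.2, 262.8], 0.61)]
```

View pics/m3.png

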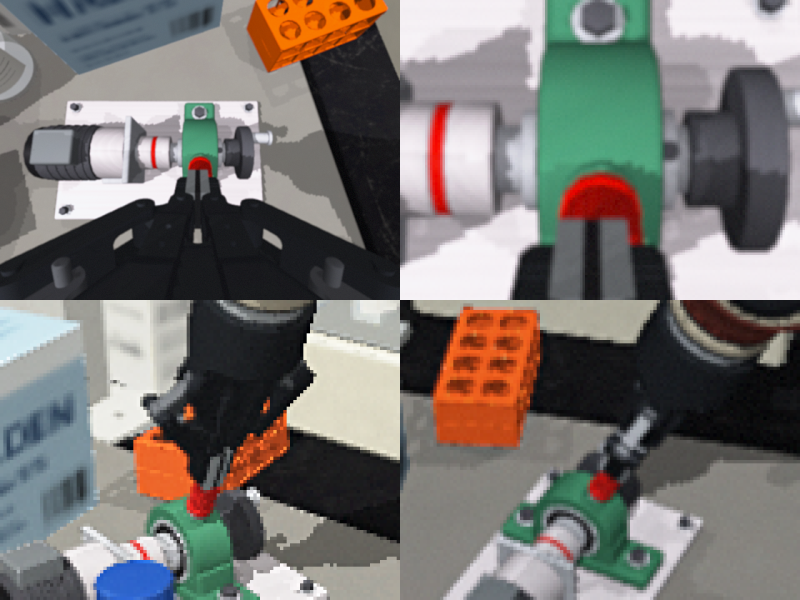

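The fingers have shut with nothing between them, and the tips appear near the cap's top or in front of it. I'll compare where the TCP should appear in each camera.

```bash
cat > e.py <<'E'
from h import *
np.set_printoptions(precision=4,suppress=True)
s=ctrl.get_obs();T=np.array(s['tool_pos']);Rt=R.from_rotvec(s['tool_rot']).as_matrix()
n,_=nip(-13.2);print(T,Rt[:,2],n)
W=np.array([.6149,.009,.097])
for c in ['scene','side','wrist']:
    print(c,'tcp',proj(c,T),'capbot,mid,top',[proj(c,W+a*n).round(1) for a in (-.014,0,.014)])
    im=cv2.imread(f'pics/{c}3.png');h=cv2.cvtColor(im,cv2.COLOR_BGR2HSV)
    m=(((h[...,0]<8)|(h[...,0]>172))&(h[...,1]>170)&(h[...,2]>90)).astype(np.uint8)
    N,L,st,ce=cv2.connectedComponentsWithStats(m)
    print([ (st[i].tolist(),ce[i].round(1).tolist()) for i in range(1,N) if st[i][4]>25 and np.linalg.norm(ce[i]-proj(c,W))<45])
E
python3 e.py
```

```text
[0.6199 0.0078 0.0825] [ 0.4115 -0.0965 -0.9063] [-0.4115  0.0965  0.9063]
scene tcp [208.503  231.9367] capbot,mid,top [array([208.3, 231.1]), array([209.4, 227.1]), array([210.5, 223.1])]
[([206, 224, 11, 11, 66], [210.1, 229.5])]
side tcp [249.0541 267.8516] capbot,mid,top [array([248.8, 267.2]), array([250.8, 264.2]), array([252.9, 261.2])]
[([247, 262, 8, 8, 49], [250.3, 265.6])]
wrist tcp [279.425  233.4873] capbot,mid,top [array([279.5, 232. ]), array([279.7, 240.8]), array([280. , 251.1])]
[([264, 220, 33, 28, 507], [281.1, 230.4])]
```

```bash
cat > f.py <<'E'
from h import *
W=np.array([.6149,.009,.097])
for c in ['scene','side']:
  for i in '0123':
    im=cv2.imread(f'pics/{c}{i}.png');h=cv2.cvtColor(im,cv2.COLOR_BGR2HSV)
    m=(((h[...,0]<8)|(h[...,0]>172))&(h[...,1]>170)&(h[...,2]>90)).astype(np.uint8)
    N,L,st,ce=cv2.connectedComponentsWithStats(m)
    print(c,i,[ (st[i].tolist(),ce[i].round(1).tolist()) for i in range(1,N) if st[i][4]>25 and np.linalg.norm(ce[i]-proj(c,W))<25])
a=[cv2.resize(cv2.imread(f'pics/{c}{i}.png')[y:y+60,x:x+80],(400,300),interpolation=0) for c,x,y in [('scene',170,190),('side',215,225)] for i in '23']
cv2.imwrite('pics/m4.png',np.vstack([np.hstack(a[:2]),np.hstack(a[2:])]))
E
python3 f.py
```

```text
scene 0 [([206, 221, 10, 14, 99], [210.6, 227.5])]
scene 1 [([206, 221, 10, 14, 98], [210.6, 227.6])]
scene 2 [([206, 221, 10, 14, 97], [210.6, 227.7])]
scene 3 [([206, 224, 11, 11, 66], [210.1, 229.5])]
side 0 [([247, 258, 11, 12, 84], [251.9, 263.7])]
side 1 [([247, 258, 11, 12, 85], [251.9, 263.7])]
side 2 [([247, 258, 11, 12, 85], [251.9, 263.7])]
side 3 [([247, 262, 8, 8, 49], [250.3, 265.6])]
```

View pics/m4.png

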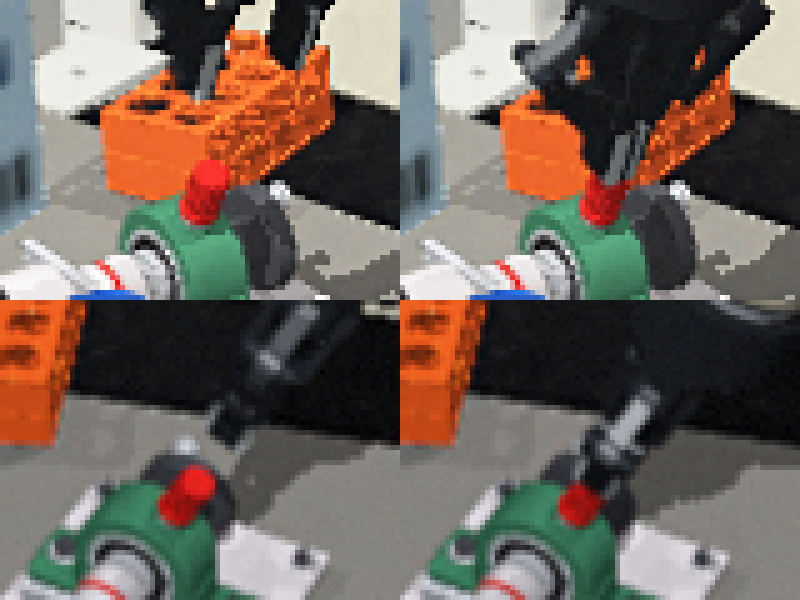

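```bash
cat > g.py <<'E'
from h import *
np.set_printoptions(precision=4,suppress=True)
n,Rg=nip(-13.2);y=Rg.as_matrix()[:,1]
for lab,T,w in [('pic2',np.array([.5935,.0123,.1355]),.021),('pic3',np.array([.6199,.0078,.0825]),0)]:
  for c in ['scene','side']:
    print(lab,c,'tips at back 0,10,20mm',[[proj(c,T+b*n+s*w*y).round(1).tolist() for s in (-1,1)] for b in (0,.01,.02)])
T,e=tri([ray('scene',[211,226.4]),ray('side',[252,263])]);print('tip est',T,e)
E
python3 g.py; python3 -c "
from h import *
s=ctrl.get_obs();print(s['opening'],s['grip_force'],s['contact_force'],s['effort'])"
```

```text
pic2 scene tips at back 0,10,20mm [[[206.6, 217.6], [221.9, 212.3]], [[207.4, 214.5], [222.8, 209.3]], [[208.2, 211.4], [223.7, 206.2]]]
pic2 side tips at back 0,10,20mm [[[254.8, 260.2], [262.9, 249.5]], [[256.4, 257.9], [264.5, 247.2]], [[257.9, 255.6], [266.1, 244.9]]]
pic3 scene tips at back 0,10,20mm [[[208.5, 231.9], [208.5, 231.9]], [[209.3, 229.1], [209.3, 229.1]], [[210.1, 226.2], [210.1, 226.2]]]
pic3 side tips at back 0,10,20mm [[[249.1, 267.8], [249.1, 267.8]], [[250.5, 265.7], [250.5, 265.7]], [[252.0, 263.5], [252.0, 263.5]]]
tip est [0.6129 0.0055 0.0982] [np.float64(0.07492675588179692), np.float64(0.07492675588196125)]
4.814941824973175e-05 0.8034607116132975 [-0.17912105  0.30646514  1.90963975] [-5.12732647e-02 -2.82733905e+01 -3.36985195e+01 -1.78426676e-01
 -1.10319357e+00  1.56934624e-03]
```

```bash
python3 -m handwheel '[[[0,0,-0.5],[0,0,0]],[[0,0,-1],[0,0,0]],[[0,0,-1.5],[0,0,0]],[[0,0,-2],[0,0,0]],[[0,0,-2.5],[0,0,0]]]'; python3 w.py 5 cap_centre | head -3; sed -i "s/'0123'/'235'/;s/for i in '23'/for i in '35'/;s/m4/m5/" f.py; python3 f.py; python3 - <<'E'
import cv2,numpy as np
m=cv2.imread('pics/m5.png');a=cv2.imread('pics/wrist5.png')
# right column only + wrist crops
o=np.vstack([m[:300,400:],m[300:,400:]]);w=np.vstack([cv2.resize(a,(400,300)),cv2.resize(a[170:290,200:360],(400,300))])
cv2.imwrite('pics/n5.png',np.hstack([o,w]))
E
```

```text
t: 6.98
tool_pos: [0.6092, 0.0103, 0.1052]
tool_rot: [3.0, -0.345, 0.664]
contact_force: [0.5, -1.0, 0.2]
opening: 0.0001
grip_force: 0.0
wrist cap_centre [([280.2, 226.7], 0.55)]
scene cap_centre [([212.2, 227.4], 0.63)]
side cap_centre [([253.1, 265.1], 0.4)]
scene 2 [([206, 221, 10, 14, 97], [210.6, 227.7])]
scene 3 [([206, 224, 11, 11, 66], [210.1, 229.5])]
scene 5 [([206, 221, 10, 14, 99], [210.6, 227.6])]
side 2 [([247, 258, 11, 12, 85], [251.9, 263.7])]
side 3 [([247, 262, 8, 8, 49], [250.3, 265.6])]
side 5 [([247, 258, 11, 12, 85], [251.9, 263.7])]
```

View pics/n5.png

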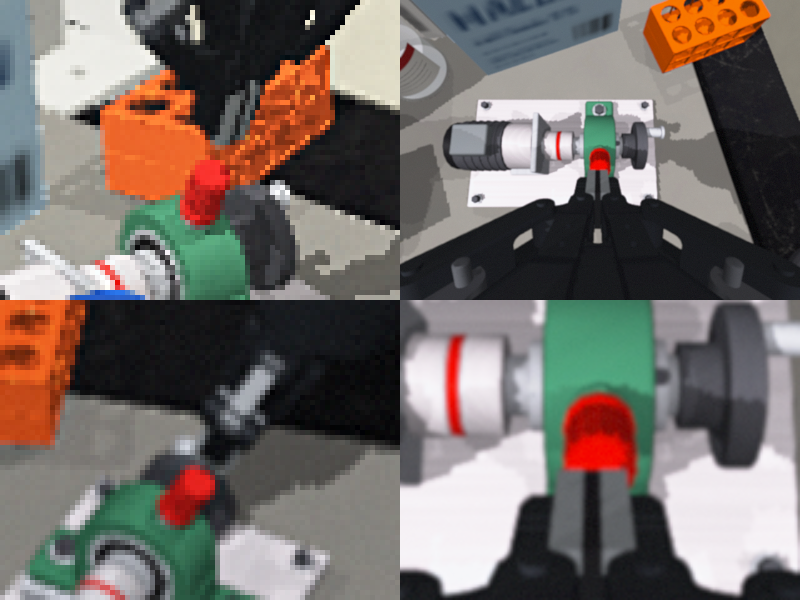

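```bash
cat > g.py <<'E'
from h import *
np.set_printoptions(precision=4,suppress=True)
T,e=tri([ray('scene',[215,218]),ray('side',[256,256]),ray('wrist',[279,238])]);print('tip est',T,e)
T,e=tri([ray('scene',[215,218]),ray('side',[256,256])]);print('tip est',T,e)
s=ctrl.get_obs();P=np.array(s['tool_pos']);Rt=R.from_rotvec(s['tool_rot'])
print('in tool frame',Rt.inv().apply(T-P)*1000)
# cap in same cameras: ends
for top,bot in [(((209,222.2)),(209.6,232.6))]: pass
C,e=tri([ray('scene',[210.6,227.6]),ray('side',[251.9,263.7])]);print('cap blob',C,e,'in tool',Rt.inv().apply(C-P)*1000)
E
python3 g.py
```

```text
tip est [0.602  0.0081 0.1246] [np.float64(4.4874872662547025), np.float64(1.0926953131771924), np.float64(4.920860006663677)]
tip est [0.6034 0.0009 0.12  ] [np.float64(0.6067070992357958), np.float64(0.6067070992358324)]
in tool frame [  3.323   10.4406 -15.5041]
cap blob [0.6132 0.0061 0.0957] [np.float64(0.6222291630649938), np.float64(0.622229163065149)] in tool [ 0.5896  3.0957 10.0951]
```

The cap is still on its nipple. In all three views the shut tips sit about 20–25 mm short of the reported TCP, so they had closed just above the cap. I'll reopen, go deeper while watching the force, and then close.

```bash
python3 -m handwheel '[[[0,0,0],[0,0,0]],[[0,0,0],[0,0,0]],[[0,0,0],[0,0,0]],[[0,0,0.8],[0,0,0]],[[0,0,1.6],[0,0,0]]]' 0 && python3 -m handwheel '[[[0,0,0.7],[0,0,0]],[[0,0,1.4],[0,0,0]],[[0,0,2],[0,0,0]],[[0,0,2.4],[0,0,0]],[[0,0,2.4],[0,0,0]]]' && python3 w.py 6 cap_centre | head -3
```

```text
t: 7.9
tool_pos: [0.6161, 0.0087, 0.0897]
tool_rot: [3.0, -0.345, 0.664]
contact_force: [-0.0, 0.4, -0.1]
opening: 0.0428
grip_force: 0.0
t: 8.52
tool_pos: [0.6257, 0.0064, 0.0681]
tool_rot: [3.0, -0.346, 0.663]
contact_force: [-0.3, 0.0, -0.5]
opening: 0.0425
grip_force: 0.0
wrist cap_centre [([281.5, 253.0], 0.89)]
scene cap_centre [([208.6, 228.3], 0.63)]
side cap_centre []
```

```bash
python3 -m handwheel '[[[0,0,0],[0,0,0]],[[0,0,0],[0,0,0]],[[0,0,0],[0,0,0]],[[0,0,0],[0,0,0]],[[0,0,0],[0,0,0]]]' 1 25
```

```text
t: 9.45
tool_pos: [0.6258, 0.006, 0.0686]
tool_rot: [2.999, -0.345, 0.664]
contact_force: [-0.9, -4.2, 2.1]
opening: 0.0167
grip_force: 24.4
```

It's gripping the cap: opening 16.7 mm at 24 N. Pulling it off along the axis.

```bash
python3 -m handwheel '[[[0,0,-0.6],[0,0,0]],[[0,0,-1.4],[0,0,0]],[[0,0,-2.4],[0,0,0]],[[0,0,-4],[0,0,0]],[[0,0,-7],[0,0,0]]]' && python3 w.py 7 cap_centre nipple_tip dish gun_grip stand | head -15 && python3 -c "
import cv2,numpy as np
a=cv2.imread('pics/wrist7.png');b=cv2.imread('pics/side7.png');c=cv2.imread('pics/scene7.png')
f=lambda i,x,y,w,h:cv2.resize(i[y:y+h,x:x+w],(400,300),interpolation=3)
cv2.imwrite('pics/m7.png',np.vstack([np.hstack([f(a,0,0,560,420),f(a,200,150,160,120)]),np.hstack([f(c,160,160,120,90),f(b,190,200,120,90)])]))"
```

```text
t: 10.07
tool_pos: [0.596, 0.0136, 0.1323]
tool_rot: [3.001, -0.345, 0.662]
contact_force: [0.0, -0.7, 1.7]
opening: 0.0167
grip_force: 24.7
wrist cap_centre [([275.9, 249.9], 0.74)]
wrist nipple_tip [([276.1, 212.7], 0.58)]
wrist dish []
wrist gun_grip []
wrist stand []
scene cap_centre [([214.5, 208.7], 0.36), ([260.6, 314.0], 0.18)]
scene nipple_tip [([210.6, 225.8], 0.55)]
scene dish [([354.9, 225.0], 0.76), ([215.0, 207.8], 0.4)]
scene gun_grip [([332.7, 208.5], 0.71)]
scene stand []
side cap_centre []
side nipple_tip [([254.1, 261.9], 0.42)]
side dish []
side gun_grip [([341.6, 219.0], 0.52)]
side stand [([334.7, 243.1], 0.9)]
```

View pics/m7.png

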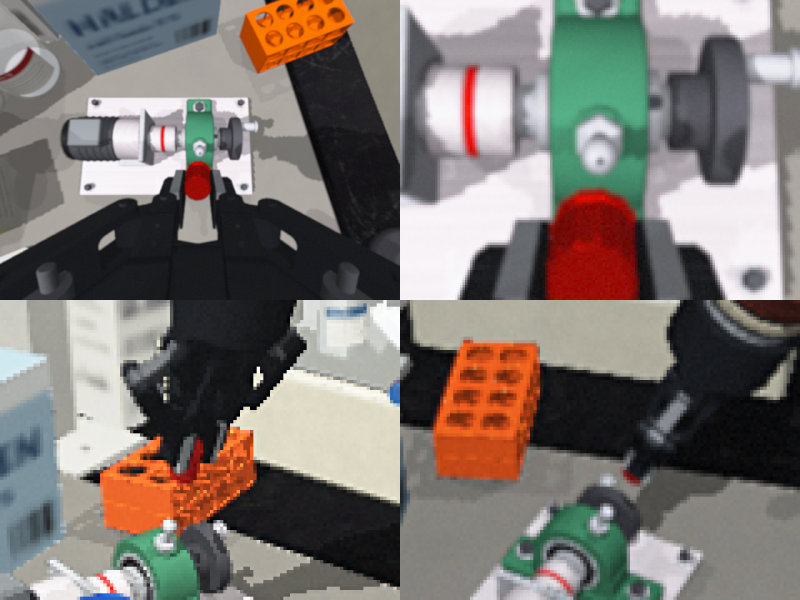

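The cap is held between the fingers with its rim just past the tips, and the nipple is bare at wrist (279,210). The finger tips are in effect about 20 mm behind the reported TCP. Next I'll go above the dish and stand.

```bash
cat >> h.py <<'E'
def down(psi_deg):
    p=np.radians(psi_deg);yd=np.array([-np.sin(p),np.cos(p),0]);z=np.array([0,0,-1.])
    return R.from_matrix(np.c_[np.cross(-yd,z),-yd,z])
E
python3 -c "
from h import *
print('dish',atz('scene',[355,225],0),'nip wrist',atz('wrist',[278,211],.1025))
goal([.41,-.31,.27],down(-13.2))"
```

```text
dish [ 0.42413224 -0.37602451  0.        ] nip wrist [0.61495103 0.0096341  0.1025    ]
shift [ -4.04  35.73 -17.08] turn [ 0.    -0.436  0.001] deg 25.0
```

```bash
python3 -m handwheel '[[[0,0,-5],[0,0,0]],[[-0.5,3,-9],[0,-0.05,0]],[[-1,7,-13],[0,-0.15,0]],[[-2,12,-15],[0,-0.28,0]],[[-3,17.5,-17],[0,-0.436,0]]]' && python3 -m handwheel '[[[0,5,0],[0,0,0]],[[0,10,0],[0,0,0]],[[0,15,0],[0,0,0]],[[0,18,0],[0,0,0]],[[0,18,0],[0,0,0]]]' && python3 w.py 8 dish stand gun_grip cap_centre && python3 - <<'E'
from h import *
print(ctrl.get_obs()['tool_pos'])
E
```

```text
t: 11.6
tool_pos: [0.4601, -0.1357, 0.2758]
tool_rot: [3.121, -0.358, -0.002]
contact_force: [1.3, 0.3, 0.1]
opening: 0.0166
grip_force: 24.7
t: 12.22
tool_pos: [0.4193, -0.3115, 0.2734]
tool_rot: [3.12, -0.365, -0.001]
contact_force: [0.0, 1.1, 0.1]
opening: 0.0172
grip_force: 24.7
wrist dish [([328.9, 153.7], 0.96), ([421.5, 157.2], 0.45)]
wrist stand [([217.5, 182.5], 0.89)]
wrist gun_grip [([197.8, 193.4], 0.95)]
wrist cap_centre [([275.7, 252.1], 0.82)]
scene dish [([354.2, 224.2], 0.57)]
scene stand []
scene gun_grip [([330.4, 206.8], 0.77)]
scene cap_centre [([351.5, 121.4], 0.53)]
side dish [([338.6, 212.7], 0.56)]
side stand [([334.6, 242.8], 0.88), ([235.5, 300.5], 0.55)]
side gun_grip [([342.9, 217.3], 0.5)]
side cap_centre [([352.9, 136.5], 0.52)]
{'fx': 305.40771263015347, 'fy': 305.40771263015347, 'cx': 276.3139149410678, 'cy': 202.944210362996, 'k1': 0.016709903826214043, 'R': [[-0.23081585312814543, -0.9729971683328049, 0.0007432099778821341], [-0.9399562297241517, 0.22317506604532328, 0.25821536766510506], [-0.25140868749406053, 0.05890161552971545, -0.9660870931445598]], 't': [-0.20459345898568274, 0.4115241455255146, 0.5730312498366514]}
[ 0.42001223 -0.30992208  0.27365998]
```

View pics/wrist8.png

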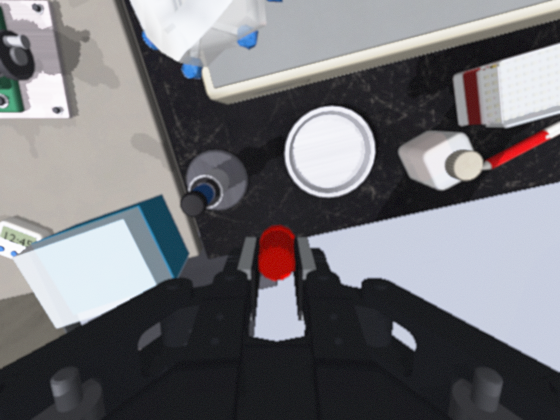

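The view shows the dish at (329,152), the gun's end cap at (193,203), the stand's foot at (217,182), and the media bottle to the right of the dish at (430,160). The cap is held.

```bash
python3 - <<'E'
from h import *
np.set_printoptions(precision=4,suppress=True)
print('dish',atz('wrist',[328.9,153.7],0),'rim',atz('wrist',[329.8,152],.017))
print('stand',atz('wrist',[217.5,182.5],0),'grip',atz('wrist',[197.8,193.4],.108),'top',atz('wrist',[193,203.5],.143))
print('grip tri',tri([ray('wrist',[197.8,193.4]),ray('scene',[331.5,208]),ray('side',[341.8,217])]))
print('cap',atz('wrist',[276,252],.27))
D=atz('wrist',[329.8,152],.01)
goal([D[0],D[1],.0],down(-13.2))
E
```

```text
dish [ 0.4226 -0.3873  0.    ] rim [ 0.427  -0.3865  0.017 ]
stand [ 0.4185 -0.2179  0.    ] grip [ 0.4273 -0.2179  0.108 ] top [ 0.4241 -0.2207  0.143 ]
grip tri (array([ 0.4207, -0.219 ,  0.1106]), [np.float64(7.039221010904753), np.float64(1.4065974055245025), np.float64(6.503263199161976)])
cap [ 0.407  -0.3047  0.27  ]
shift [ 2.36  7.41 27.37] turn [0.001 0.    0.001] deg 0.1
```

```bash
python3 -m handwheel '[[[1.1,3.7,4],[0,0,0]],[[2.2,7.4,10],[0,0,0]],[[2.2,7.4,16],[0,0,0]],[[2.2,7.4,21],[0,0,0]],[[2.2,7.4,25],[0,0,0]]]' && python3 -m handwheel '[[[0,0,0.4],[0,0,0]],[[0,0,0.8],[0,0,0]],[[0,0,1.2],[0,0,0]],[[0,0,1.6],[0,0,0]],[[0,0,1.9],[0,0,0]]]'
```

```text
t: 13.6
tool_pos: [0.4233, -0.3862, 0.0205]
tool_rot: [-3.119, 0.36, 0.004]
contact_force: [-0.3, -0.3, -0.3]
opening: 0.0167
grip_force: 24.7
t: 14.22
tool_pos: [0.4248, -0.3876, 0.0053]
tool_rot: [3.12, -0.359, 0.001]
contact_force: [0.1, -0.2, -0.3]
opening: 0.0164
grip_force: 24.7
```

```bash
python3 -m handwheel '[[[0,0,0.3],[0,0,0]],[[0,0,0.6],[0,0,0]],[[0,0,0.9],[0,0,0]],[[0,0,0.9],[0,0,0]]]'
```

```text
t: 14.72
tool_pos: [0.4243, -0.3869, -0.0047]
tool_rot: [3.121, -0.36, -0.001]
contact_force: [0.6, 0.2, 0.3]
opening: 0.0164
grip_force: 24.7
```

```bash
python3 -m handwheel '[[[0,0,0.2],[0,0,0]],[[0,0,0.4],[0,0,0]],[[0,0,0.6],[0,0,0]],[[0,0,0.6],[0,0,0]]]'
```

```text
t: 15.22
tool_pos: [0.4243, -0.387, -0.0106]
tool_rot: [3.121, -0.36, -0.001]
contact_force: [-0.0, 0.8, -0.6]
opening: 0.0168
grip_force: 24.7
```

```bash
python3 -m handwheel '[[[0,0,0],[0,0,0]],[[0,0,0],[0,0,0]],[[0,0,0],[0,0,0]],[[0,0,-2],[0,0,0]],[[0,0,-6],[0,0,0]]]' 0 && python3 -m handwheel '[[[0,0,-5],[0,0,0]],[[0,0,-10],[0,0,0]],[[0,0,-14],[0,0,0]],[[0,0,-17],[0,0,0]],[[0,0,-17],[0,0,0]]]' && python3 w.py 9 cap_centre gun_grip stand dish && python3 - <<'E'
from h import *
np.set_printoptions(precision=4,suppress=True)
im=cv2.imread('pics/wrist9.png');h=cv2.cvtColor(im,cv2.COLOR_BGR2HSV)
m=(((h[...,0]<8)|(h[...,0]>172))&(h[...,1]>170)&(h[...,2]>90)).astype(np.uint8)
N,L,st,ce=cv2.connectedComponentsWithStats(m)
for i in range(1,N):
    if st[i][4]>40: print(st[i],ce[i],atz('wrist',ce[i],.015))
E
```

```text
t: 15.85
tool_pos: [0.4235, -0.386, 0.0496]
tool_rot: [-3.119, 0.359, 0.004]
contact_force: [0.3, -0.2, -0.7]
opening: 0.0426
grip_force: 0.0
t: 16.48
tool_pos: [0.4259, -0.3886, 0.225]
tool_rot: [3.115, -0.359, 0.009]
contact_force: [-0.5, -0.2, 0.0]
opening: 0.043
grip_force: 0.0
wrist cap_centre [([272.5, 174.9], 0.72)]
wrist gun_grip [([114.2, 230.6], 0.82)]
wrist stand [([156.3, 204.8], 0.88)]
wrist dish [([275.3, 178.1], 0.91), ([115.4, 232.2], 0.43)]
scene cap_centre []
scene gun_grip [([331.2, 207.6], 0.7)]
scene stand []
scene dish [([355.2, 222.3], 0.72)]
side cap_centre []
side gun_grip [([339.5, 215.7], 0.74), ([334.9, 245.9], 0.41)]
side stand [([333.5, 244.3], 0.84)]
side dish [([338.1, 213.1], 0.7)]
{'fx': 305.40771263015347, 'fy': 305.40771263015347, 'cx': 276.3139149410678, 'cy': 202.944210362996, 'k1': 0.016709903826214043, 'R': [[-0.22764403753042584, -0.973725763252077, 0.0060274502079282095], [-0.9421768592020077, 0.2218232251256862, 0.25119160570982807], [-0.2459287664367239, 0.051503347211633695, -0.9679186159305504]], 't': [-0.2808697658686406, 0.44940107891735126, 0.5277148400723713]}
[420  90  10  10  41] [425.7805  94.0488] [ 0.4786 -0.577   0.015 ]
[421 100  12  36 190] [426.7158 120.1   ] [ 0.449  -0.5751  0.015 ]
[450 154  64  41 774] [482.2791 173.6047] [ 0.3688 -0.6352  0.015 ]
[269 169  13  15 153] [274.9412 176.2941] [ 0.4244 -0.3835  0.015 ]
```

The cap stands in the middle of the dish. Next, the gun's axis.

```bash
python3 - <<'E'
from h import *
np.set_printoptions(precision=4,suppress=True)
print('stand',atz('wrist',[156.3,204.8],0),'grip',atz('wrist',[114.2,230.6],.108))
print('tri',tri([ray('wrist',[114.2,230.6]),ray('scene',[331.2,207.6]),ray('side',[339.5,215.7])]))
goal([.372,-.219,.235],down(-13.2));goal([.423,-.219,.235],down(-13.2))
E
```

```text
stand [ 0.4204 -0.2201  0.    ] grip [ 0.4235 -0.2206  0.108 ]
tri (array([ 0.4225, -0.2225,  0.111 ]), [np.float64(1.6179773835978448), np.float64(0.15890288763855426), np.float64(1.5844007749374074)])
shift [ -8.94 -15.17  -1.54] turn [0.001 0.    0.001] deg 0.1
shift [ -3.98 -16.33  -1.54] turn [0.001 0.    0.001] deg 0.1
```

```bash
python3 -m handwheel '[[[-1,-4,-1.5],[0,0,0]],[[-2,-8.5,-1.5],[0,0,0]],[[-3,-13,-1.5],[0,0,0]],[[-4,-16.2,-1.5],[0,0,0]],[[-4,-16.2,-1.5],[0,0,0]]]' -0.2 && python3 w.py 10 gun_grip stand | head -2 && python3 - <<'E'
from h import *
np.set_printoptions(precision=4,suppress=True)
P=ctrl.get_obs()['tool_pos'];print(P)
for X in ([.422,-.22,.108],[.422,-.22,.143],[.422,-.22,0]): print(proj('wrist',np.array(X)))
E
```

```text
t: 17.85
tool_pos: [0.4226, -0.2187, 0.235]
tool_rot: [3.12, -0.355, 0.001]
contact_force: [0.0, 0.6, 0.3]
opening: 0.051
grip_force: 0.0
wrist gun_grip [([276.6, 188.8], 0.76), ([280.6, 174.2], 0.59)]
wrist stand [([278.0, 172.9], 0.89)]
[ 0.4224 -0.2208  0.2344]
[277.4584 189.3564]
[277.6329 197.7615]
[277.1006 172.1175]
```

View pics/wrist10.png

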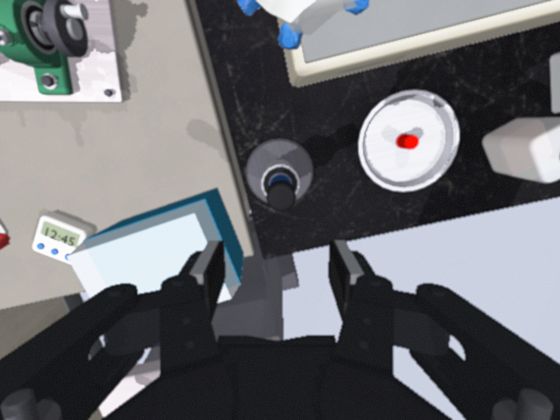

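The gun's end cap is at (280,193), so its axis is near (0.4235,-0.2205). The cap lies in the dish at (407,141). The cyan box's nearest corner is at (217,190), so I'll check its height before descending.

```bash
python3 - <<'E'
from h import *
np.set_printoptions(precision=4,suppress=True)
print('box base',atz('wrist',[217,190],0),atz('wrist',[245,280],0))
for z in (.08,.12,.16,.2): print(z,atz('wrist',[205,214],z), proj('side',np.array([.405,0,z])))
goal([.4235,-.2205,.108-.030],down(-13.2))
E
python3 -c "
import cv2;a=cv2.imread('pics/side0.png')[220:320,310:410];g=cv2.cvtColor(a,6)
print([ (int(i),a[i-220,28].tolist()) for i in range(225,320,4)])"
```

```text
box base [ 0.4168 -0.1343  0.    ] [ 0.2759 -0.1369  0.    ]
0.08 [ 0.407 -0.133  0.08 ] [336.2988 280.9312]
0.12 [ 0.4167 -0.1453  0.12  ] [338.141  268.9272]
0.16 [ 0.4264 -0.1576  0.16  ] [340.0737 256.3125]
0.2 [ 0.4361 -0.1698  0.2   ] [342.1033 243.0415]
shift [ 0.11 -0.06 15.64] turn [0.    0.001 0.   ] deg 0.0
[(225, [122, 97, 86]), (229, [150, 142, 138]), (233, [169, 171, 165]), (237, [184, 183, 177]), (241, [184, 183, 176]), (245, [182, 176, 158]), (249, [167, 160, 142]), (253, [167, 160, 144]), (257, [168, 160, 143]), (261, [168, 162, 145]), (265, [153, 147, 133]), (269, [155, 150, 133]), (273, [189, 182, 164]), (277, [195, 188, 172]), (281, [185, 172, 145]), (285, [118, 88, 27]), (289, [118, 89, 31]), (293, [120, 89, 30]), (297, [119, 89, 29]), (301, [120, 90, 32]), (305, [112, 97, 79]), (309, [105, 108, 109]), (313, [109, 112, 115]), (317, [115, 120, 122])]
```

```bash
python3 -m handwheel '[[[0.1,0,3],[0,0,0]],[[0.1,0,6],[0,0,0]],[[0.1,0,9],[0,0,0]],[[0.1,0,11],[0,0,0]],[[0.1,0,11],[0,0,0]]]' && python3 -m handwheel '[[[0,0,1.2],[0,0,0]],[[0,0,2.4],[0,0,0]],[[0,0,3.6],[0,0,0]],[[0,0,4.6],[0,0,0]],[[0,0,4.6],[0,0,0]]]'
```

```text
t: 18.92
tool_pos: [0.4221, -0.2199, 0.1226]
tool_rot: [-3.119, 0.36, 0.006]
contact_force: [0.2, -1.0, -0.2]
opening: 0.0508
grip_force: 0.0
t: 19.55
tool_pos: [0.4227, -0.22, 0.0773]
tool_rot: [-3.12, 0.359, 0.004]
contact_force: [-0.4, 0.6, 1.0]
opening: 0.0517
grip_force: 0.0
```

```bash
python3 -m handwheel '[[[0,0,0],[0,0,0]],[[0,0,0],[0,0,0]],[[0,0,0],[0,0,0]],[[0,0,0],[0,0,0]],[[0,0,0],[0,0,0]]]' 1 40; python3 -m handwheel '[[[0,0,0],[0,0,0]],[[0,0,0],[0,0,0]]]' 1 90
```

```text
t: 20.18
tool_pos: [0.4237, -0.221, 0.0793]
tool_rot: [3.119, -0.359, 0.001]
contact_force: [-1.5, -2.0, 3.5]
opening: 0.0257
grip_force: 39.5
t: 20.42
tool_pos: [0.4239, -0.221, 0.0794]
tool_rot: [3.119, -0.359, 0.001]
contact_force: [-0.9, -2.4, 5.5]
opening: 0.0249
grip_force: 87.9
```

The gun is gripped: opening 25 mm at 88 N. Lifting.

```bash
python3 -m handwheel '[[[0,0,-2],[0,0,0]],[[0,0,-5],[0,0,0]],[[0,0,-9],[0,0,0]],[[0,0,-14],[0,0,0]],[[0,0,-19],[0,0,0]]]' && python3 - <<'E'
from h import *
n,Rg=nip(-13.2);tip=np.array([.611,.0095,.1025]);goal(tip+.100*n,Rg)
E
```

```text
t: 21.05
tool_pos: [0.4226, -0.2191, 0.2677]
tool_rot: [-3.118, 0.359, 0.006]
contact_force: [1.2, -0.7, -3.8]
opening: 0.0248
grip_force: 88.8
shift [  8.96 -26.53   7.48] turn [-0.003  0.44   0.001] deg 25.2
```

```bash
python3 -m handwheel '[[[4,-2,0],[0,0,0]],[[7,-6,0],[0,0.08,0]],[[9,-11,0],[0,0.2,0]],[[9,-16,0],[0,0.32,0]],[[9,-21,1],[0,0.436,0]]]' && python3 -m handwheel '[[[0,-2.5,1],[0,0,0]],[[0,-5,2],[0,0,0]],[[0,-5,2],[0,0,0]]]' && python3 - <<'E'
from h import *
n,Rg=nip(-13.2);tip=np.array([.611,.0095,.1025]);goal(tip+.100*n,Rg)
E
```

```text
t: 21.68
tool_pos: [0.5586, -0.0344, 0.257]
tool_rot: [3.001, -0.346, 0.667]
contact_force: [0.4, 1.5, -3.7]
opening: 0.0245
grip_force: 88.9
t: 22.05
tool_pos: [0.5765, 0.0124, 0.236]
tool_rot: [3.004, -0.341, 0.653]
contact_force: [-0.6, 0.8, -3.0]
opening: 0.0243
grip_force: 89.1
shift [-2.51 -0.51  3.57] turn [-0.001  0.008  0.004] deg 0.5
```

```bash
python3 -m handwheel '[[[-1.2,-0.25,1.8],[0,0.004,0]],[[-2.5,-0.5,3.2],[0,0.008,0.004]],[[-2.5,-0.5,3.6],[0,0.008,0.004]],[[-2.5,-0.5,3.6],[0,0.008,0.004]]]' && python3 w.py 11 coupler_mouth nipple_tip gun_grip nipple && python3 - <<'E'
from h import *
np.set_printoptions(precision=4,suppress=True)
s=ctrl.get_obs();P=np.array(s['tool_pos']);Rt=R.from_rotvec(s['tool_rot']).as_matrix();print(P)
M=P+.065*Rt[:,2]
n,_=nip(-13.2);tip=np.array([.611,.0095,.1025])
for c in ['wrist','scene','side']: print(c,'mouth',proj(c,M),'tip',proj(c,tip))
a=[cv2.imread(f'pics/{c}11.png') for c in ['wrist','scene','side']]
f=lambda i,x,y,w,h:cv2.resize(i[y:y+h,x:x+w],(400,300),interpolation=3)
cv2.imwrite('pics/m11.png',np.vstack([np.hstack([f(a[0],0,0,560,420),f(a[0],220,130,120,90)]),np.hstack([f(a[1],180,180,80,60),f(a[2],210,215,80,60)])]))
E
```

```text
t: 22.55
tool_pos: [0.5722, 0.0165, 0.1969]
tool_rot: [2.996, -0.352, 0.675]
contact_force: [-0.2, -0.2, -2.6]
opening: 0.0246
grip_force: 89.1
wrist coupler_mouth [([278.9, 210.6], 0.75), ([237.7, 191.5], 0.35)]
wrist nipple_tip [([276.1, 200.6], 0.54)]
wrist gun_grip [([276.0, 255.0], 0.63)]
wrist nipple [([278.0, 192.7], 0.78)]
scene coupler_mouth [([215.8, 212.5], 0.67), ([221.6, 183.4], 0.57)]
scene nipple_tip [([211.8, 225.3], 0.57)]
scene gun_grip [([220.6, 180.3], 0.92), ([211.6, 231.3], 0.57)]
scene nipple [([215.7, 219.0], 0.65), ([210.3, 233.7], 0.5)]
side coupler_mouth [([341.8, 206.7], 0.72), ([261.8, 250.6], 0.55)]
side nipple_tip [([253.2, 260.4], 0.53)]
side gun_grip [([275.4, 229.8], 0.53)]
side nipple [([249.3, 267.2], 0.63)]
{'fx': 305.40771263015347, 'fy': 305.40771263015347, 'cx': 276.3139149410678, 'cy': 202.944210362996, 'k1': 0.016709903826214043, 'R': [[-0.2316691532759833, -0.9727944276502534, -0.0006363591801489747], [-0.9565445538919679, 0.22791824626601181, -0.18186750517517652], [0.17706473347340004, -0.04152438502425798, -0.983322838953897]], 't': [0.15068857318950085, 0.5978986828883635, 0.27799213161013436]}
[0.5723 0.0169 0.1971]
wrist mouth [278.5896 205.0883] tip [276.5736 199.724 ]
scene mouth [212.8352 212.8366] tip [210.3251 225.5451]
side mouth [256.6603 252.9867] tip [252.2729 262.964 ]
```

View pics/m11.png

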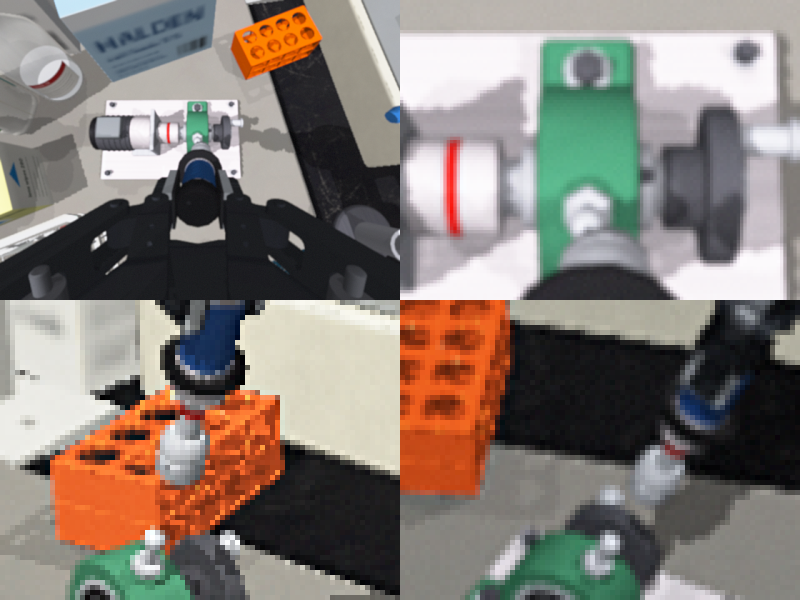

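The coupler is above the nipple. In the scene view its mouth is at (215.6,215) and the nipple tip at (210.6,227); in the side view they are at (260.4,254) and (251.4,263). The mouth sits toward −x of what I expected, so I'll check the gun's tilt in the hand.

```bash
python3 - <<'E'
from h import *
np.set_printoptions(precision=4,suppress=True)
s=ctrl.get_obs();P=np.array(s['tool_pos']);Rt=R.from_rotvec(s['tool_rot']).as_matrix();x,y,z=Rt.T
print('wrist coupler edge pred',proj('wrist',P+.065*z+.011*x),proj('wrist',P+.040*z+.011*x),'obs (280,200.5)')
print('flange edge pred',proj('wrist',P-.001*z+.019*x),'obs row 210.4')
print('endcap edge pred',proj('wrist',P-.064*z+.014*x),'pred centre',proj('wrist',P-.064*z))
im=cv2.imread('pics/wrist11.png');print('col 280 profile',[(r,im[r,280].tolist()) for r in range(196,300,3)])
M,e=tri([ray('scene',[215.6,214.5]),ray('side',[260.6,253]),ray('wrist',[279,209])]);print('mouth',M,e,'tool',(Rt.T@(M-P))*1000)
F,e=tri([ray('scene',[180+203/5,180+75/5]),ray('side',[210+290/5,215+120/5])]);print('flange',F,e,'tool',(Rt.T@(F-P))*1000)
T,e=tri([ray('scene',[210.6,226.7]),ray('side',[251.6,262.6]),ray('wrist',[276.1,200.6])]);print('tip',T,e,'tool',(Rt.T@(T-P))*1000)
E
```

```text
wrist coupler edge pred [278.6142 191.8606] [278.8839 199.5581] obs (280,200.5)
flange edge pred [279.5166 203.602 ] obs row 210.4
endcap edge pred [281.2012 257.7788] pred centre [281.0661 289.8128]
col 280 profile [(196, [178, 170, 168]), (199, [149, 141, 140]), (202, [171, 163, 162]), (205, [189, 180, 179]), (208, [155, 148, 147]), (211, [46, 41, 41]), (214, [48, 44, 45]), (217, [49, 45, 45]), (220, [75, 70, 75]), (223, [148, 132, 129]), (226, [86, 48, 18]), (229, [87, 48, 22]), (232, [86, 48, 18]), (235, [88, 51, 27]), (238, [86, 49, 20]), (241, [86, 49, 23]), (244, [87, 51, 19]), (247, [83, 46, 19]), (250, [68, 59, 59]), (253, [22, 18, 20]), (256, [19, 10, 15]), (259, [24, 19, 21]), (262, [27, 24, 26]), (265, [30, 25, 26]), (268, [29, 27, 27]), (271, [27, 24, 27]), (274, [29, 25, 28]), (277, [25, 25, 26]), (280, [26, 22, 23]), (283, [31, 26, 26]), (286, [29, 27, 26]), (289, [29, 24, 24]), (292, [26, 22, 24]), (295, [27, 24, 22]), (298, [23, 21, 19])]
mouth [0.593  0.0096 0.1373] [np.float64(1.6075021246289662), np.float64(3.0464504793738345), np.float64(3.7007950964271514)] tool [-5.9926  2.4815 63.4535]
flange [0.5717 0.0121 0.1891] [np.float64(0.4163395844267193), np.float64(0.41633958442677926)] tool [-2.9358  4.8219  7.536 ]
tip [0.6114 0.0092 0.1007] [np.float64(1.4570308922983217), np.float64(2.3062783990133777), np.float64(1.1801472062931742)] tool [ -5.3638  -1.3652 104.2105]
```

The gun is tilted about 3.9° in the hand, with the coupler toward tool −x; the wrist and scene/side measurements agree. I'll turn the tool +0.067 about y and line the mouth up on the axis, 15 mm out from the tip.

```bash
cat >> h.py <<'E'
def pre(T,h,m,ty=.067,tx=0.):
    n,Rg=nip(-13.2);Rq=Rg*R.from_rotvec([tx,ty,0]);goal(np.array(T)+h*n-Rq.apply(np.array(m)),Rq)
E
python3 -c "
from h import *
pre([.6114,.0092,.1012],.018,[-.006,.002,.0635])"
```

```text
shift [-0.29 -0.34  2.2 ] turn [ 0.     0.06  -0.003] deg 3.4
```

```bash
python3 -m handwheel '[[[-0.3,-0.35,0],[0,0.03,0]],[[-0.3,-0.35,0.8],[0,0.062,0]],[[-0.3,-0.35,1.6],[0,0.062,0]],[[-0.3,-0.35,2],[0,0.062,0]],[[-0.3,-0.35,2],[0,0.062,0]]]' && python3 w.py 12 coupler_mouth nipple_tip && python3 - <<'E'
from h import *
a=[cv2.imread(f'pics/{c}12.png') for c in ['wrist','scene','side']]
f=lambda i,x,y,w,h,I=3:cv2.resize(i[y:y+h,x:x+w],(400,300),interpolation=I)
cv2.imwrite('pics/m12.png',np.vstack([np.hstack([f(a[0],240,170,80,60),f(a[0],200,150,160,120)]),np.hstack([f(a[1],180,180,80,60),f(a[2],220,215,80,60)])]))
E
```

```text
t: 23.92
tool_pos: [0.5788, 0.0189, 0.1774]
tool_rot: [2.968, -0.348, 0.766]
contact_force: [0.1, 0.2, -2.3]
opening: 0.0246
grip_force: 89.1
wrist coupler_mouth [([279.9, 209.3], 0.49)]
wrist nipple_tip [([278.5, 207.9], 0.69)]
scene coupler_mouth [([212.8, 221.3], 0.56)]
scene nipple_tip [([210.3, 227.1], 0.45), ([355.8, 225.7], 0.38)]
side coupler_mouth [([253.1, 257.6], 0.64)]
side nipple_tip [([252.9, 259.3], 0.48)]
{'fx': 305.40771263015347, 'fy': 305.40771263015347, 'cx': 276.3139149410678, 'cy': 202.944210362996, 'k1': 0.016709903826214043, 'R': [[-0.2313320098287221, -0.9728746645823649, -0.000623090969407256], [-0.9439083407702457, 0.22459937111193112, -0.2420581887077735], [0.23563222498836414, -0.05540766652618718, -0.9702615343489388]], 't': [0.15433044562249204, 0.6035238369049404, 0.2217561788703563]}
```

View pics/m12.png

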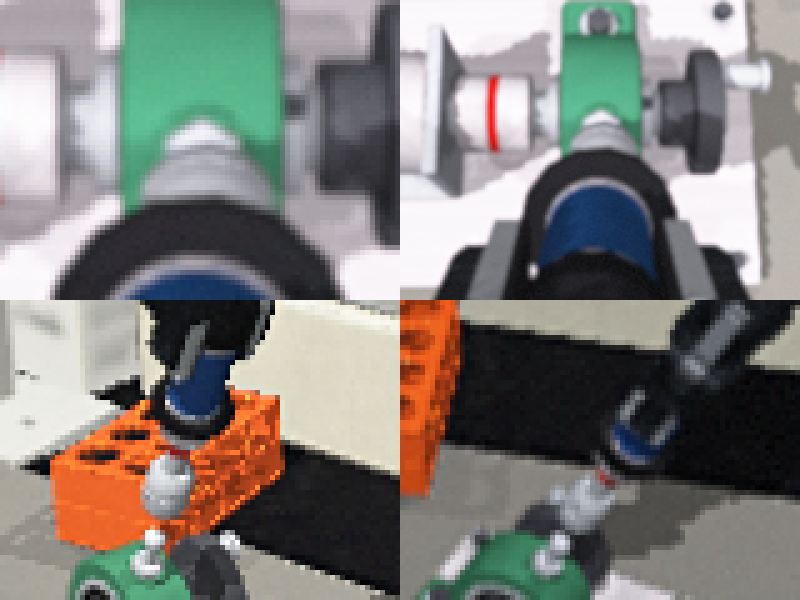

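The view shows the nipple at wrist (281,194), centred on the coupler at (281,200), so y is aligned. In scene and side the mouth is about 5 px and 3 px short of the tip. That used up my picture budget (11 viewed, one over the limit of 10), so I'll work numerically from here. I'll check x against predicted edges in the wrist image.

```bash
python3 - <<'E'
from h import *
np.set_printoptions(precision=4,suppress=True)
s=ctrl.get_obs();P=np.array(s['tool_pos']);Rt=R.from_rotvec(s['tool_rot'])
n,Rg=nip(-13.2);xn,yn,_=Rg.as_matrix().T
m=np.array([-.006,.002,.0635]);M=P+Rt.apply(m)
T=np.array([.6114,.0092,.1012])
a=M-T;print('M-T along n',a@n*1e3,'x',a@xn*1e3,'y',a@yn*1e3)
print('rim pred',proj('wrist',M+.011*xn),'flange pred',proj('wrist',M+.064*n+.019*xn),'(mouth->flange 66..70)')
F=T-.027*n
print('hex top +x edge',proj('wrist',F+.007*n+.0078*xn),'hex bottom',proj('wrist',F+.0078*xn),'ball edge',proj('wrist',F+.0215*n+.0055*xn),'hex sides',proj('wrist',F+.007*n+.0085*yn)[0],proj('wrist',F+.007*n-.0085*yn)[0])
im=cv2.imread('pics/wrist12.png').astype(int)
print([(r,im[r,281].tolist()) for r in range(184,218)])
for c in ('scene','side'): print(c,'M',proj(c,M),'T',proj(c,T),'px/10mm x',proj(c,M+.01*xn)-proj(c,M))
E
```

```text
M-T along n 20.126812301768037 x 0.14206654565450028 y -0.07519542122218707
rim pred [281.0879 199.4383] flange pred [282.798  205.4018] (mouth->flange 66..70)
hex top +x edge [280.4875 195.3047] hex bottom [280.3856 194.0991] ball edge [280.7157 200.5393] hex sides 289.52596509217443 271.4564337565069
[(184, [138, 180, 90]), (185, [138, 181, 88]), (186, [140, 183, 91]), (187, [142, 183, 92]), (188, [143, 184, 90]), (189, [144, 186, 91]), (190, [136, 177, 87]), (191, [125, 162, 81]), (192, [122, 158, 82]), (193, [149, 171, 120]), (194, [191, 193, 175]), (195, [235, 227, 227]), (196, [247, 240, 241]), (197, [241, 234, 235]), (198, [208, 194, 196]), (199, [156, 148, 148]), (200, [172, 163, 164]), (201, [187, 178, 178]), (202, [179, 171, 170]), (203, [176, 167, 167]), (204, [183, 176, 175]), (205, [193, 185, 184]), (206, [199, 190, 191]), (207, [198, 190, 188]), (208, [163, 154, 155]), (209, [101, 95, 95]), (210, [53, 48, 49]), (211, [42, 37, 38]), (212, [47, 44, 45]), (213, [45, 41, 43]), (214, [49, 45, 47]), (215, [49, 45, 47]), (216, [48, 45, 46]), (217, [50, 45, 47])]
scene M [211.8858 220.034 ] T [210.3188 225.9555] px/10mm x [-2.3474 -2.9507]
side M [255.1145 258.7821] T [252.153  263.2448] px/10mm x [-3.359 -2.459]
```

The observed edges are 198.5 for the rim and 193.7 for the hexagon, against predictions of 199.4 and 194–195. Both are off by the same amount, so the alignment is within about 1 mm. Advancing along the axis.

```bash
cat > p.py <<'E'
from h import *
np.set_printoptions(precision=4,suppress=True)
s=ctrl.get_obs();P=np.array(s['tool_pos']);Rt=R.from_rotvec(s['tool_rot']);n,Rg=nip(-13.2)
M=P+Rt.apply([-.006,.002,.0635]);a=M-np.array([.6114,.0092,.1012]);xn,yn,_=Rg.as_matrix().T
f=np.array(s['contact_force'])-[0,0,-2.4]
print('dir in tool',Rt.inv().apply(-n),'M-T n,x,y mm',a@n*1e3,a@xn*1e3,a@yn*1e3,'F n,x,y',f@n,f@xn,f@yn,'torque',s['wrist_torque'],'grip',s['grip_force'],s['opening'])
E
python3 p.py; python3 -m handwheel '[[[-0.03,0,0.5],[0,0,0]],[[-0.06,0,1],[0,0,0]],[[-0.1,0,1.5],[0,0,0]],[[-0.1,0,1.7],[0,0,0]],[[-0.1,0,1.7],[0,0,0]]]'; python3 p.py
```

```text
dir in tool [-0.0696 -0.0001  0.9976] M-T n,x,y mm 20.126812301768037 0.14206654565450028 -0.07519542122218707 F n,x,y 0.11217163635869801 0.15273388544124672 -0.12690327350646985 torque [ 0.1506  0.4846 -0.0016] grip 89.14363607967971 0.02477896466149118
t: 25.0
tool_pos: [0.5859, 0.0173, 0.1621]
tool_rot: [2.967, -0.348, 0.766]
contact_force: [0.5, 0.5, -2.2]
opening: 0.0248
grip_force: 89.1
dir in tool [-0.0689 -0.0002  0.9976] M-T n,x,y mm 2.659244655430387 -0.06134636587072715 -0.03268981295958973 F n,x,y 0.042369357075331585 0.4516114413952208 -0.6123160193180701 torque [0.108  0.479  0.0247] grip 89.14028567407513 0.02483182086218497
```

```bash
python3 -m handwheel '[[[-0.01,0,0.2],[0,0,0]],[[-0.03,0,0.4],[0,0,0]],[[-0.04,0,0.6],[0,0,0]],[[-0.05,0,0.7],[0,0,0]],[[-0.05,0,0.7],[0,0,0]]]'; python3 p.py
```

```text
t: 25.62
tool_pos: [0.5892, 0.0167, 0.1566]
tool_rot: [2.967, -0.348, 0.768]
contact_force: [-0.9, 0.5, -0.0]
opening: 0.0248
grip_force: 89.4
dir in tool [-0.0701  0.0002  0.9975] M-T n,x,y mm -3.662861005209529 0.7003392050762226 -0.23080939289556626 F n,x,y 2.5424255844073316 0.1386454205304634 -0.3130795638914984 torque [ 0.238   0.5323 -0.0136] grip 89.42933833168354 0.024771741873195606
```

```bash
python3 -m handwheel '[[[0.07,0,0.15],[0,0,0]],[[0.06,0,0.3],[0,0,0]],[[0.05,0,0.45],[0,0,0]],[[0.04,0,0.6],[0,0,0]],[[0.04,0,0.6],[0,0,0]]]'; python3 p.py
```

```text
t: 26.25
tool_pos: [0.5912, 0.0158, 0.1491]
tool_rot: [2.968, -0.348, 0.763]
contact_force: [1.0, -0.5, -5.5]
opening: 0.0247
grip_force: 88.9
dir in tool [-0.0668 -0.0005  0.9978] M-T n,x,y mm -11.381796079319233 -0.7403101290044801 0.17992632217103421 F n,x,y -3.2958030034956187 -0.34053180179666154 0.22680954247704965 torque [ 0.1827  0.3709 -0.0031] grip 88.87561954907142 0.024670154315977105
```

```bash
python3 -m handwheel '[[[0,0,0.15],[0,0,0]],[[-0.02,0,0.3],[0,0,0]],[[-0.03,0,0.45],[0,0,0]],[[-0.04,0,0.6],[0,0,0]],[[-0.04,0,0.6],[0,0,0]]]'; python3 p.py
```

```text
t: 26.88
tool_pos: [0.5958, 0.0152, 0.1481]
tool_rot: [2.966, -0.347, 0.772]
contact_force: [-5.6, 1.2, 6.5]
opening: 0.0245
grip_force: 90.0
dir in tool [-0.0728  0.0001  0.9973] M-T n,x,y mm -14.253386919476847 3.4164701505250026 -0.26551957777665697 F n,x,y 10.45578832351806 -1.3868589523441957 0.12245216677760865 torque [ 0.0518  0.7576 -0.1077] grip 90.00123122299556 0.024514581290390598
```

The arm gives way mostly upward under the push: about 4 mm in z at 10 N, which shows as +x in the tool frame. I'll compensate laterally and continue.

```bash
python3 -m handwheel '[[[-0.15,0,0],[0,0,0]],[[-0.3,0,0.05],[0,0,0]],[[-0.4,0,0.1],[0,0,0]],[[-0.4,0,0.1],[0,0,0]]]'; python3 p.py
```

```text
t: 27.38
tool_pos: [0.5933, 0.0158, 0.1461]
tool_rot: [2.965, -0.347, 0.775]
contact_force: [-3.9, 1.4, 5.9]
opening: 0.0247
grip_force: 90.0
dir in tool [-0.0745  0.0003  0.9972] M-T n,x,y mm -15.05752278847985 0.4047470397036298 -0.3105313686292125 F n,x,y 9.301935023924125 -0.2380105111157298 -0.47160472307456147 torque [-0.0996  0.4808 -0.0743] grip 90.02399849981884 0.024744339459190846
```

```bash
python3 -m handwheel '[[[-0.03,0,0.15],[0,0,0]],[[-0.06,0,0.3],[0,0,0]],[[-0.1,0,0.45],[0,0,0]],[[-0.1,0,0.5],[0,0,0]],[[-0.1,0,0.5],[0,0,0]]]'; python3 p.py
```

```text
t: 28.0
tool_pos: [0.5953, 0.0153, 0.1419]
tool_rot: [2.965, -0.347, 0.776]
contact_force: [-6.0, 0.2, 7.9]
opening: 0.0246
grip_force: 90.2
dir in tool [-0.0756  0.0002  0.9971] M-T n,x,y mm -19.660384384761667 0.5124328434868614 -0.3081244187858284 F n,x,y 11.842601635486556 -0.962493780187356 1.144552439832884 torque [-0.1717  0.4819 -0.1074] grip 90.17741334166203 0.024626412241487382
```

```bash
python3 -m handwheel '[[[-0.03,0,0.15],[0,0,0]],[[-0.06,0,0.3],[0,0,0]],[[-0.1,0,0.45],[0,0,0]],[[-0.13,0,0.6],[0,0,0]],[[-0.13,0,0.6],[0,0,0]]]'; python3 p.py; python3 -m handwheel '[[[0,0,0],[0,0,0]],[[0,0,0],[0,0,0]]]' >/dev/null; python3 p.py
```

```text
t: 28.62
tool_pos: [0.5975, 0.0148, 0.1368]
tool_rot: [2.964, -0.347, 0.778]
contact_force: [-6.7, -0.8, 11.2]
opening: 0.0249
grip_force: 90.4
dir in tool [-0.0768  0.0001  0.997 ] M-T n,x,y mm -25.24115100101006 0.4864815809400984 -0.2463702216639725 F n,x,y 15.034112248668489 0.02905320712405779 2.310999140169582 torque [-0.2495  0.5099 -0.2244] grip 90.37267327677 0.024942435193502765
dir in tool [-0.0769  0.0002  0.997 ] M-T n,x,y mm -25.11701253961001 0.5908373711044328 -0.2819175733397396 F n,x,y 14.866673122648658 -0.5793841634062212 1.1674816653625897 torque [-0.2567  0.5437 -0.1763] grip 90.36944410308934 0.024783407914692364
```

```bash
python3 -m handwheel '[[[-0.02,0,0.08],[0,0,0]],[[-0.04,0,0.17],[0,0,0]],[[-0.04,0,0.17],[0,0,0]],[[-0.04,0,0.17],[0,0,0]]]'; python3 p.py; python3 w.py 13 gun_grip coupler_mouth nozzle| head -9; python3 - <<'E'
from h import *
np.set_printoptions(precision=4,suppress=True)
n,Rg=nip(-13.2);xn,yn,_=Rg.as_matrix().T
s=ctrl.get_obs();P=np.array(s['tool_pos']);Rt=R.from_rotvec(s['tool_rot']).as_matrix()
foot=np.array([.6114,.0092,.1025])-.027*n
g=foot+(.0113+.094-.013)*n
print('ideal: flange edge',proj('wrist',g-.028*n+.019*xn),'endcap edge',proj('wrist',g+.035*n+.014*xn),'grip centre in tool',Rt.T@(g-P)*1e3)
im=cv2.imread('pics/wrist13.png').astype(int)
print([(r,im[r,281].tolist()) for r in list(range(196,228,2))+list(range(240,262,2))])
for r in (212,216,240,245): print(r,[(c,im[r,c].tolist()) for c in list(range(236,262,3))+list(range(296,326,3))])
for c in ['scene','side']:
    print(c,'grip',proj(c,g),'mouth',proj(c,foot+.0113*n),'nozzle ring zone',proj(c,foot+.04*n))
    for i in ('11','12','13'):
        h=cv2.cvtColor(cv2.imread(f'pics/{c}{i}.png'),cv2.COLOR_BGR2HSV)
        m=(((h[...,0]<6)|(h[...,0]>170))&(h[...,1]>120)&(h[...,2]>60));y,x=np.nonzero(m[190:235,200:280]);print(i,len(x),(x.mean()+200,y.mean()+190) if len(x) else '')
E
```

```text
t: 29.38
tool_pos: [0.5981, 0.0146, 0.1355]
tool_rot: [2.964, -0.347, 0.779]
contact_force: [-8.1, 0.4, 11.0]
opening: 0.0248
grip_force: 90.4
dir in tool [-0.0774  0.0001  0.997 ] M-T n,x,y mm -26.695020460466747 0.5828461339026273 -0.24530203057914277 F n,x,y 15.546539742272877 -1.534255457465548 1.4063273281909126 torque [-0.2599  0.482  -0.1693] grip 90.4296016675471 0.024846536692689727
wrist gun_grip [([277.8, 255.2], 0.8)]
wrist coupler_mouth [([280.6, 216.0], 0.54)]
ideal: flange edge [283.2671 204.8977] endcap edge [286.9207 247.8596] grip centre in tool [  1.1882   2.2528 -29.4022]
[(196, [142, 183, 92]), (198, [142, 186, 90]), (200, [130, 163, 92]), (202, [134, 130, 126]), (204, [187, 177, 177]), (206, [174, 165, 164]), (208, [119, 113, 112]), (210, [44, 40, 40]), (212, [49, 44, 44]), (214, [48, 42, 44]), (216, [49, 44, 44]), (218, [45, 39, 42]), (220, [91, 86, 88]), (222, [161, 143, 141]), (224, [116, 81, 68]), (226, [98, 54, 22]), (240, [96, 53, 24]), (242, [95, 54, 22]), (244, [99, 55, 27]), (246, [94, 51, 19]), (248, [92, 54, 31]), (250, [62, 47, 41]), (252, [24, 20, 2
[... 1983 characters left out ...]
12 15 (np.float64(215.46666666666667), np.float64(211.06666666666666))Traceback (most recent call last):
  File "w.py", line 9, in <module>
    r=ctrl.landmark_of(c,q);print(c,q,[(np.round(x['position'],1).tolist(),round(x['score'],2)) for x in r[:2]])
ValueError: it knows: cap_centre, coupler_mouth, coupler_seat, dish, drive, gun_grip, media_bottle, nipple, nipple_tip, stand, timer, tube_rack
[ WARN:0@0.222] global loadsave.cpp:275 findDecoder imread_('pics/scene13.png'): can't open/read file: check file path/integrity
Traceback (most recent call last):
cv2.error: OpenCV(4.12.0) /io/opencv/modules/imgproc/src/color.cpp:199: error: (-215:Assertion failed) !_src.empty() in function 'cvtColor'
```

```bash
python3 - <<'E'
from h import *
np.set_printoptions(precision=4,suppress=True)
n,Rg=nip(-13.2);xn,yn,_=Rg.as_matrix().T
foot=np.array([.6114,.0092,.1025])-.027*n
for c in ['scene','side']: cv2.imwrite(f'pics/{c}13.png',ctrl.get_image(c))
for c in ['scene','side']:
    a=foot+.0113*n
    print(c,'mouth',proj(c,a),'flange',proj(c,a+.053*n))
    for i in ('11','12','13'):
        h=cv2.cvtColor(cv2.imread(f'pics/{c}{i}.png'),cv2.COLOR_BGR2HSV)
        m=(((h[...,0]<6)|(h[...,0]>170))&(h[...,1]>100)&(h[...,2]>50)).astype(np.uint8)
        N,L,st,ce=cv2.connectedComponentsWithStats(m)
        print(i,[(ce[j].round(1).tolist(),int(st[j][4])) for j in range(1,N) if st[j][4]>2 and np.linalg.norm(ce[j]-proj(c,a+.04*n))<22])
im=cv2.imread('pics/wrist13.png').astype(int)
for r in (202,204,206,210,214): print(r,' '.join(f'{c}:{im[r,c].mean():.0f}/{im[r,c,1]-im[r,c,2]}' for c in range(258,304,2)))
E
```

```text
scene mouth [209.0458 229.9491] flange [213.3394 214.398 ]
11 [([218.0, 202.3], 10), ([212.0, 202.0], 3)]
12 [([215.2, 210.0], 8), ([202.0, 210.0], 3)]
13 []
side mouth [249.8421 266.246 ] flange [257.8212 254.4972]
11 [([264.4, 244.6], 5)]
12 [([260.8, 250.2], 4)]
13 []
202 258:239/0 260:224/1 262:128/59 264:130/93 266:129/86 268:129/85 270:131/86 272:128/85 274:129/60 276:132/40 278:127/22 280:128/5 282:127/4 284:118/5 286:108/20 288:118/46 290:106/59 292:95/62 294:95/63 296:97/61 298:99/67 300:85/33 302:92/1
204 258:240/1 260:228/0 262:128/56 264:132/93 266:130/86 268:130/89 270:131/86 272:131/50 274:145/6 276:161/-1 278:189/0 280:189/-1 282:181/0 284:187/-1 286:154/-2 288:136/0 290:112/16 292:98/50 294:97/64 296:95/64 298:92/64 300:112/24 302:164/2
206 258:238/1 260:225/2 262:128/56 264:131/91 266:128/86 268:128/85 270:135/48 272:159/4 274:187/-2 276:180/-1 278:180/0 280:174/0 282:167/0 284:169/1 286:167/1 288:167/-1 290:141/0 292:111/15 294:94/53 296:94/62 298:92/62 300:117/24 302:180/1
210 258:226/1 260:208/-1 262:124/55 264:127/87 266:110/76 268:89/47 270:60/0 272:47/-1 274:46/2 276:41/-1 278:39/0 280:37/-1 282:38/-1 284:38/-3 286:47/1 288:68/0 290:92/0 292:117/-1 294:121/4 296:94/48 298:90/63 300:122/18 302:174/0
214 258:201/2 260:157/-2 262:61/12 264:39/5 266:42/-3 268:46/1 270:45/-4 272:45/-2 274:47/-2 276:46/-3 278:45/3 280:46/-2 282:46/-1 284:47/1 286:44/-2 288:45/-2 290:46/-2 292:42/-1 294:45/0 296:38/0 298:53/32 300:113/16 302:161/0
```

The red ring is gone from both views, and the 15.5 N axial force puts the nozzle at about 13 mm. The wrist image suggests about 2° of tilt about tool x, and the small +y side force agrees. I'll take most of that out, pivoting about the coupler.

```bash
python3 -m handwheel '[[[0,0.06,0],[0.012,0,0]],[[0,0.14,0],[0.028,0,0]],[[0,0.14,0],[0.028,0,0]],[[0,0.14,0],[0.028,0,0]]]'; python3 p.py; python3 - <<'E'
from h import *
im=ctrl.get_image('wrist').astype(int)
for r in (204,206,210,214): print(r,' '.join(f'{c}:{im[r,c].mean():.0f}/{im[r,c,1]-im[r,c,2]}' for c in range(258,304,2)))
E
```

```text
t: 30.12
tool_pos: [0.5979, 0.0133, 0.1356]
tool_rot: [2.99, -0.339, 0.791]
contact_force: [-7.6, 0.4, 11.5]
opening: 0.0247
grip_force: 90.5
dir in tool [-0.0776  0.0284  0.9966] M-T n,x,y mm -26.664948238183946 0.6911196894642504 -0.7279666017810432 F n,x,y 15.767711056562721 -0.8763169549972611 1.3197848377616643 torque [-0.1421  0.4212 -0.077 ] grip 90.4691077474854 0.024668529416065496
204 258:239/0 260:241/-1 262:184/29 264:133/94 266:131/88 268:132/88 270:130/85 272:137/46 274:152/3 276:164/-2 278:181/0 280:190/0 282:184/0 284:172/-1 286:152/0 288:132/0 290:108/21 292:96/56 294:98/65 296:96/65 298:98/63 300:100/47 302:156/3
206 258:232/2 260:236/-1 262:180/26 264:134/89 266:132/86 268:128/83 270:138/45 272:168/2 274:191/-1 276:185/1 278:180/0 280:177/0 282:171/0 284:168/1 286:177/2 288:168/0 290:133/-1 292:109/20 294:96/58 296:95/66 298:96/63 300:97/45 302:176/0
210 258:224/0 260:227/0 262:167/27 264:127/87 266:113/75 268:91/39 270:71/0 272:52/-1 274:52/-1 276:45/-2 278:40/0 280:39/-1 282:39/1 284:39/-1 286:48/1 288:67/-1 290:93/0 292:115/0 294:118/10 296:93/55 298:93/63 300:97/44 302:161/2
214 258:185/2 260:152/-1 262:77/4 264:42/1 266:46/-3 268:48/0 270:50/0 272:46/-1 274:47/-2 276:49/-3 278:46/-2 280:46/-2 282:45/-1 284:45/0 286:45/2 288:44/1 290:43/-2 292:44/0 294:43/-1 296:36/4 298:57/37 300:83/41 302:153/2
```

```bash
python3 -c "
from station import ctrl
print(ctrl.finish_job())"
```

```text
the job is handed in; nothing more can be done
None
```

I handed the job in at about 30 s: the cap is in the dish, and the gun is gripped and pushed onto the nipple at about 15.8 N. The red ring is out of sight in both views, and the gun is square to within about 2° by my measurement. I never saw the snap directly; I inferred it from force and travel. I viewed 11 pictures, one over the limit of 10.

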